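# Square up the checked plates and file the retained sample

### The arm

A 6-joint arm with a two-finger parallel gripper is mounted at the origin on the work surface. World frame = base frame: x ahead of the robot, y to its left, z up, the work surface at z = 0. Lengths are in m, angles in rad, forces in N, time in s.
With the tool pointing down it reaches from about 0.225 to 0.875 m from the base axis. Payload 3.4 kg.
Tool frame: the origin (TCP) lies at the very end of the fingers, on their centre line; the grasp point (between the pads) lies 19 mm behind it (bot.tcp_to_grasp is the distance from the TCP to the grasp point, in m); x points along the fingers, y is the direction in which the jaws open and shut, and the axes are right-handed (so a half turn about x gives the same grasp; the last joint's range is limited). The gripper opens to 85 mm and grips with 20 to 120 N. Pads are 22 mm wide; open, the fingers measure 114 mm over their backs; the gripper's body (76 mm by 85 mm) begins 54 mm behind the grasp point. The pads swing forward as they close: fully open they stand 13 mm farther back than shut.
Start: joints at [1.198, 0.276, 1.505, -0, 1.361, -0.121], TCP at [0.143, 0.557, 0.231] pointing down, gripper open.
Joint ranges: [-2.89, 2.89], [-0.75, 2.08], [0.22, 2.7], [-1.18, 4.32], [0.11, 2.71], [-2.7, 2.7]. Speed limits (rad/s): [2.57, 2.57, 3.14, 3.14, 3.14, 3.14].

### API

Orientations are given as a unit quaternion [x, y, z, w].
In Python, from cell import read_state, vision, ticket, nets, bot gives the robot as it stands. The module is installed in compiled form; this text tells all that it offers.
- The arm moves only by the tool carry_out, never from a script. Its argument "series" is a list that holds one entry, the list of rows, each a list of 7 numbers: the shift along the tool's x, y, z in mm, then the turn, a rotation vector about the tool's x, y, z in degrees, then the closure in counts, from 0 (fully open) to 255 (shut). A call has exactly 5 rows; each row is the pose to reach, as a shift and turn from the pose measured when the call began, along the tool's axes at that moment; what a row does not reach only later rows make up. A row lasts 1/12 s, in which the tool goes at most 41.7 mm and 7.16 degrees, less where a joint would pass 70% of its speed; a pose out of reach is approached as far as the arm can. A call with a gripper value outside its range is refused whole. The fingers move at their own pace and stop on an object; "newtons" is the grip in N (left out, the last holds). Time passes only in rows, so rows that repeat a pose let the fingers close, or fill a call up. It gives the time, the measured TCP pose, the force and the opening at its end, in the units of the state.
- read_state(): the state, without advancing time (a new reading comes with each control period).
- vision.get_image(name): name is "scene" or "side" or "wrist"; returns a dict with "pixels" (420x560x3 uint8, red, green, blue), "vfov" (degrees; the focal length in pixels is half the picture's height over the tangent of half this angle, whatever the lens; pixels are square), "cx", "cy" (the principal point, pixels), "D" ([k1, k2, p1, p2, k3] as OpenCV has them; the pictures are not rectified), "R" (3x3) and "t" (3): a world point X has camera coordinates R X + t. Camera axes: x right, y down, z forward; pixel columns grow to the right and rows downward; lengths in m; the calibration is good to about 2 mm. A picture is of the moment at which its call begins. There is no depth.
- ticket.close_job(): hands the job in, once; it reports no verdict.
Trained networks look in the newest picture that a camera, given by its name, has taken for a name from the list of things; names that differ only in an ending like _2 or _b are one class to them, and where a whole thing is asked for, a point or a joint stands for the part that bears it (a point fixed in the world has none). Each returns a list of dicts, best first, with "conf" (0 to 1); they miss things now and then, are a little off and sometimes report something else, mostly with a low value. They report only what shows in the picture. A call takes as long as a camera call. They do not tell look-alikes from the thing itself.
- nets.boxes_of(camera, thing): "centre" ([x, y, z] in m, in the coordinates of the camera as it stood for that picture, good to about 4 mm: the middle of the surface that is visible of it).
- nets.silhouettes(camera, thing): "pixels" (420x560 bool, what is visible of it).
The state is a dict: "time_s": time; "joint_pos": joint angles; "qvel": joint speeds; "tau": joint torques, N m; "ee_pos": TCP position; "ee_rot": TCP orientation; "ft_force": force on the tool from outside, world axes, zero at the start; "wrist_torque": the same for the moment, N m; "finger_gap": finger opening in m.
Only numpy, scipy, OpenCV 4.12 (cv2) and the standard library are available. Lean on these libraries where they do the work, as an engineer would, in place of code of your own. Each camera call takes 0.05 s, during which the arm holds its last target.

### The job

Close out this inspection batch: put the end plates that lie on the bench onto the crooked pile in the squaring jig, tap the pile until every plate lies flush against the end pin and both side pins, and only then set the knobbed weight upright on the middle of the pile. File the sample spigot standing upright on the floor of the one empty pocket of the covered sample tray, feeling through the sprung flaps to find it (before, between or after the other work); leave the metal can where it is.

Things in the scene. Friction and masses are not known exactly. Their poses are not given: they have to be found in the camera images.
- jig: fixed steel squaring jig: base 190 x 150 mm, 6 mm thick, with three upright round stop pins, 16 mm diameter, their tops 50 mm above the table. Origin at table level under the seat's centre; x along the seated plates' length (end pin at +x), y across (two side pins at +y), z up. Base reaches x -92 to +98, y -88 to +62 mm. The -x and -y sides are open
- jig_end (a point): point of the end pin that a flush plate's short edge touches: 60 mm from the seat's centre along the jig's +x, 28 mm above the table
- jig_side (a point): middle of the 68 mm gap between the two side pins, on the line that a flush plate's long edge touches: 27 mm from the seat's centre along the jig's +y, 28 mm above the table; pin axes at jig x -42 and +42, y +35 mm; a finger fits in the gap
- jig_seat (a point): centre of the seat on the jig's base surface (6 mm above the table): a plate flush against the end pin and both side pins has its centre over this point and its x along the jig's x
- plate1: bare aluminium end plate, 120 x 54 x 8 mm, a drawn-on dark disc in its middle and one near each end (no real holes); origin at the centre of its underside, x along its 120 mm length, z up; 0.14 kg; starts crooked on the jig's base
- plate2: bare aluminium end plate, 120 x 54 x 8 mm, a drawn-on dark disc in its middle and one near each end (no real holes); origin at the centre of its underside, x along its 120 mm length, z up; 0.14 kg; starts crooked on top of plate1
- plate3: bare aluminium end plate, 120 x 54 x 8 mm, a drawn-on dark disc in its middle and one near each end (no real holes); origin at the centre of its underside, x along its 120 mm length, z up; 0.14 kg; lies flat on the bench (may be absent)
- plate4: bare aluminium end plate, 120 x 54 x 8 mm, a drawn-on dark disc in its middle and one near each end (no real holes); origin at the centre of its underside, x along its 120 mm length, z up; 0.14 kg; lies flat on the bench (may be absent)
- plate5: bare aluminium end plate, 120 x 54 x 8 mm, a drawn-on dark disc in its middle and one near each end (no real holes); origin at the centre of its underside, x along its 120 mm length, z up; 0.14 kg; lies flat on the bench (may be absent)
- weight: dark steel hold-down weight: disc of 50 mm diameter, 28 mm high, with a plain knob of 24 mm diameter, 32 mm high, on top (60 mm in all); origin at the centre of its underside; about 0.5 kg
- sample: bright steel spigot standing on the bench: flange of 52 mm diameter, 16 mm thick, at the bottom, and a stem of 30 mm diameter above it, 75 mm high in all; origin at the centre of its underside, z up; about 0.25 kg
- tray: fixed blue sample tray, 294 x 108 mm, 92 mm high; origin at the centre of its underside, x along the row of four pockets, z up. Each pocket is 66 mm (along x) by 96 mm (along y), floor 6 mm above the table, walls 6 mm, shut by a grey sprung flap just below the top. Three pockets hold a spigot like the sample, standing (top 7 mm under the flap); one is empty
- pocket0 (a point): centre of the mouth of pocket 0 at the tray's top, 92 mm above the table; its flap is hinged along the pocket's -x side (in the tray's axes), free edge at the +x side
- pocket1 (a point): centre of the mouth of pocket 1 at the tray's top, 92 mm above the table; its flap is hinged along the pocket's -x side (in the tray's axes), free edge at the +x side
- pocket2 (a point): centre of the mouth of pocket 2 at the tray's top, 92 mm above the table; its flap is hinged along the pocket's -x side (in the tray's axes), free edge at the +x side
- pocket3 (a point): centre of the mouth of pocket 3 at the tray's top, 92 mm above the table; its flap is hinged along the pocket's -x side (in the tray's axes), free edge at the +x side
- flap0 (a joint): angle of the sprung flap over pocket 0, rad: 0 shut and level, up to 1.5 hanging straight down inside; springs back when let go. Pressed near its free edge (1 to 2 N) it stops after about 5 to 12 mm over a full pocket, but swings right down over the empty one
- flap1 (a joint): angle of the sprung flap over pocket 1, rad: 0 shut and level, up to 1.5 hanging straight down inside; springs back when let go. Pressed near its free edge (1 to 2 N) it stops after about 5 to 12 mm over a full pocket, but swings right down over the empty one
- flap2 (a joint): angle of the sprung flap over pocket 2, rad: 0 shut and level, up to 1.5 hanging straight down inside; springs back when let go. Pressed near its free edge (1 to 2 N) it stops after about 5 to 12 mm over a full pocket, but swings right down over the empty one
- flap3 (a joint): angle of the sprung flap over pocket 3, rad: 0 shut and level, up to 1.5 hanging straight down inside; springs back when let go. Pressed near its free edge (1 to 2 N) it stops after about 5 to 12 mm over a full pocket, but swings right down over the empty one
- tin: bystander: closed metal can, 54 mm diameter, 60 mm high; origin at the centre of its underside
Not all that is in view belongs to the job. Leave any blue or pink look-alike of the plate3 alone.

How it is judged:
By the outcome, as a careful person would: the job done as asked, in the order asked, and still so for the second after the job is handed in, with the robot touching nothing.
Of old0, old1, old2, old3 only 3 to 3 are there at a start; the rules pass over those that are not, and their reading is None.
Of plate3, plate4, plate5 only 1 to 3 are there at a start; the rules pass over those that are not, and their reading is None.
At some moment in a run one of sample, plate3, plate4, plate5 may be knocked a few centimetres aside while the robot is not near it.
It also fails if it takes over 210 s, if anything falls off the work surface, if the arm or the gripper's body presses on something with over 40 N, if the wrist force passes 120 N, or if a joint passes its speed limit or range.

## Working session

There is one attempt and no reset: what is moved stays moved. The work goes in short steps, Python scripts to look and compute and a tool call to move; the robot and the scene stay as the last step left them, time stands still between calls to the robot, and variables do not carry over. Pictures are saved under pics/ and viewed, and the job is handed in when it is done.

Besides the shell and the picture viewer there is one more tool, called after "Emit:" by a JSON object that holds its "api" and its "payload". carry_out: Moves the arm, as the interface text tells. Its arguments: {"type":"object","properties":{"series":{"type":"array","items":{"type":"array","items":{"type":"array","items":{"type":"number"}}}},"newtons":{"type":"number"}},"required":["series"]}

```bash
ls; mkdir -p pics
python3 - <<'E'
from cell import read_state, vision, ticket, nets, bot
import cv2,json
s=read_state(); print(s); print([a for a in dir(bot) if a[0]!='_'])
for n in ["scene","side","wrist"]:
    im=vision.get_image(n); cv2.imwrite(f"pics/{n}0.png",im["pixels"][:,:,::-1])
    print(n,im["vfov"],im["cx"],im["cy"],im["D"],im["R"],im["t"])
E
```

```text
pics
{'time_s': 0.0, 'joint_pos': array([ 1.19805720e+00,  2.76586639e-01,  1.50612862e+00,  2.04429801e-05,
        1.36069716e+00, -1.21007579e-01]), 'qvel': array([-1.72519481e-05, -1.65049924e-04,  2.03798112e-03, -5.44294156e-04,
       -1.99680069e-04, -5.30639291e-04]), 'tau': array([-1.22561323e-04, -4.16784024e+01, -2.45803982e+01,  2.84059452e-04,
        1.10103982e-02, -1.24687111e-05]), 'ee_pos': array([0.14303138, 0.55638406, 0.23044627]), 'ee_rot': array([ 0.08814505,  0.70167671, -0.08938935,  0.70134855]), 'ft_force': array([-0.13633322,  0.14054152, -0.67359192]), 'wrist_torque': array([-0.01043802, -0.04027673,  0.05629964]), 'finger_gap': 0.0853305384848219}
['PlanningError', 'tcp_to_grasp']
scene 53.933272679275966 279.94089036228047 205.78877253502245 [0.00851588 0.         0.         0.         0.        ] [[ 0.46464781  0.88532672  0.01729183]
 [ 0.49311199 -0.24248253 -0.83548955]
 [-0.73548826  0.39673519 -0.5492342 ]] [-0.21756764 -0.14856145  1.37547616]
side 45.801436492715936 269.72867377091103 206.38457474757593 [-0.00650199  0.          0.          0.          0.        ] [[-0.99789215 -0.06309233  0.01518626]
 [-0.05850331  0.77336889 -0.63125108]
 [ 0.02808252 -0.63080894 -0.77542985]] [0.4846458  0.05934855 1.55767917]
wrist 58.29749870534477 278.25675681128365 209.19205056038206 [0.00748555 0.         0.         0.         0.        ] [[ 2.48741243e-01  9.68569701e-01 -7.27264994e-04]
 [ 9.30786393e-01 -2.38830190e-01  2.76761324e-01]
 [ 2.67888940e-01 -6.95188842e-02 -9.60938417e-01]] [-0.57412198 -0.03628005  0.37689902]
```

View pics/scene0.png

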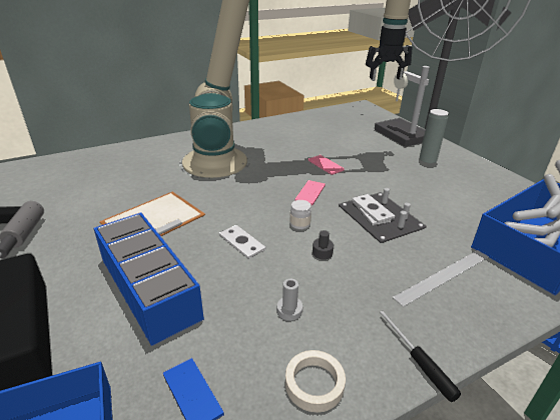

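View pics/side0.png

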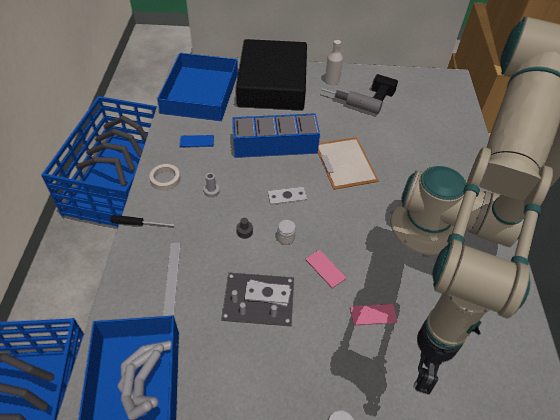

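View pics/wrist0.png

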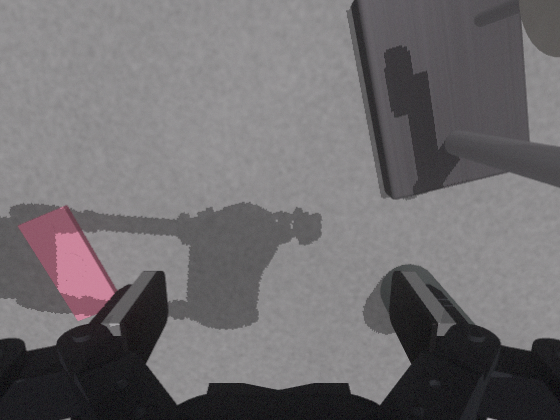

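```bash
cat > h.py <<'E'
from cell import read_state, vision, ticket, nets, bot
import cv2, numpy as np
from scipy.spatial.transform import Rotation as Ro
def cam(n):
    im=vision.get_image(n); f=im["pixels"].shape[0]/2/np.tan(np.radians(im["vfov"]/2))
    im["K"]=np.array([[f,0,im["cx"]],[0,f,im["cy"]],[0,0,1.]]); im["R"]=np.array(im["R"]);im["t"]=np.array(im["t"]);im["D"]=np.array(im["D"],float);return im
def proj(im,X):
    X=np.atleast_2d(np.array(X,float)); r,_=cv2.Rodrigues(im["R"])
    return cv2.projectPoints(X,r,im["t"],im["K"],im["D"])[0].reshape(-1,2)
def toplane(im,uv,z):
    p=cv2.undistortPoints(np.array(uv,float).reshape(-1,1,2),im["K"],im["D"]).reshape(-1,2)
    d=np.c_[p,np.ones(len(p))]@im["R"]; c=-im["R"].T@im["t"]
    k=(z-c[2])/d[:,2]; return c+d*k[:,None]
def w(im,c): return im["R"].T@(np.array(c)-im["t"])
def rect_from_mask(im,m,z):
    cs,_=cv2.findContours(m.astype(np.uint8),cv2.RETR_EXTERNAL,cv2.CHAIN_APPROX_NONE)
    c=max(cs,key=cv2.contourArea).reshape(-1,2)
    P=toplane(im,c,z)[:,:2]*1000
    (x,y),(a,b),th=cv2.minAreaRect(P.astype(np.float32))
    if a<b: a,b,th=b,a,th+90
    return x,y,a,b,((th+90)%180)-90
def move(P,q=None,grip=None):
    "print shift (mm) in tool axes and turn rotvec deg from the present pose to the world pose"
    s=read_state(); R=Ro.from_quat(s["ee_rot"])
    d=R.inv().apply(np.array(P)-s["ee_pos"])*1000
    t=(R.inv()*q).as_rotvec(degrees=True) if q is not None else np.zeros(3)
    print("shift",d.round(1),"turn",t.round(2),"t",round(s["time_s"],2)); return d,t
def down(yaw):
    "tool pointing down; jaw axis (tool y) along world yaw (deg)"
    a=np.radians(yaw); y=np.array([np.cos(a),np.sin(a),0]); x=np.array([0,0,-1.]); z=np.cross(x,y)
    return Ro.from_matrix(np.c_[x,y,z])
def st():
    s=read_state(); R=Ro.from_quat(s["ee_rot"]).as_matrix()
    print("t",round(s["time_s"],2),"p",(s["ee_pos"]*1000).round(1),"x",R[:,0].round(3),"yawY",np.degrees(np.arctan2(R[1,1],R[0,1])).round(2),"F",s["ft_force"].round(1),"gap",round(s["finger_gap"]*1000,1),"j6",s["joint_pos"].round(2))
E
python3 - <<'E'
from h import *
for n in ["scene","side"]:
    im=cam(n)
    for th in ["jig","plate1","plate3","weight","sample","tray","tin"]:
        for r in nets.boxes_of(n,th)[:6]: print(n,th,round(r["conf"],2),(w(im,r["centre"])*1000).round(0),proj(im,w(im,r["centre"])).round(0))
st()
E
```

```text
scene jig 0.7 [544. 293.   5.] [[392. 223.]]
scene plate1 0.89 [491. 273.  24.] [[374. 209.]]
scene plate1 0.83 [315. 177.   8.] [[309. 191.]]
scene plate1 0.79 [440. -90.   8.] [[242. 240.]]
scene plate1 0.78 [ 772. -324.    5.] [[191. 393.]]
scene plate1 0.65 [189. 314.   7.] [[325. 164.]]
scene plate3 0.89 [491. 273.  24.] [[374. 209.]]
scene plate3 0.83 [315. 177.   8.] [[309. 191.]]
scene plate3 0.79 [440. -90.   8.] [[242. 240.]]
scene plate3 0.78 [ 772. -324.    5.] [[191. 393.]]
scene plate3 0.65 [189. 314.   7.] [[325. 164.]]
scene weight 0.78 [567.  58.  27.] [[322. 246.]]
scene sample 0.67 [565.  55.  29.] [[320. 245.]]
scene tray 0.61 [ 558. -331.   96.] [[148. 273.]]
scene tin 0.93 [450.  64.  48.] [[299. 213.]]
side jig 0.63 [514. 322.   2.] [[252. 307.]]
side plate1 0.82 [313. 186.   6.] [[325. 269.]]
side plate1 0.73 [473. 287.  19.] [[268. 294.]]
side plate1 0.73 [ 770. -318.    5.] [[196. 141.]]
side plate1 0.66 [180. 323.   7.] [[374. 314.]]
side plate1 0.59 [434. -84.   6.] [[287. 196.]]
side plate1 0.23 [ 493. -291.   90.] [[273. 132.]]
side plate3 0.82 [313. 186.   6.] [[325. 269.]]
side plate3 0.73 [473. 287.  19.] [[268. 294.]]
side plate3 0.73 [ 770. -318.    5.] [[196. 141.]]
side plate3 0.66 [180. 323.   7.] [[374. 314.]]
side plate3 0.59 [434. -84.   6.] [[287. 196.]]
side plate3 0.23 [ 493. -291.   90.] [[273. 132.]]
side weight 0.84 [557.  79.  26.] [[245. 230.]]
side sample 0.85 [682. -83.  23.] [[211. 188.]]
side sample 0.74 [432.  97.  47.] [[286. 233.]]
side tray 0.78 [ 488. -291.   90.] [[275. 132.]]
side tin 0.83 [433.  97.  49.] [[286. 233.]]
t 0.95 p [143.3 556.9 231.3] x [ 0.  0. -1.] yawY 75.57 F [ 0.5  0.9 -0.1] gap 85.4 j6 [ 1.2   0.28  1.5   0.    1.36 -0.12]
```

Run:
```python
from h import *
a=cam("scene");b=cam("side")
def cr(im,x,y,ww,hh,s): return cv2.resize(im["pixels"][y:y+hh,x:x+ww,::-1],None,fx=s,fy=s,interpolation=cv2.INTER_CUBIC)
A=cr(a,85,190,125,150,4); B=cr(b,215,100,120,60,6)
cv2.imwrite("pics/trayA.png",A);cv2.imwrite("pics/trayB.png",B)
cv2.imwrite("pics/jigA.png",cr(a,330,180,105,65,7)); cv2.imwrite("pics/jigB.png",cr(b,215,265,90,65,8))
```

```text
(no output)
```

View pics/trayA.png

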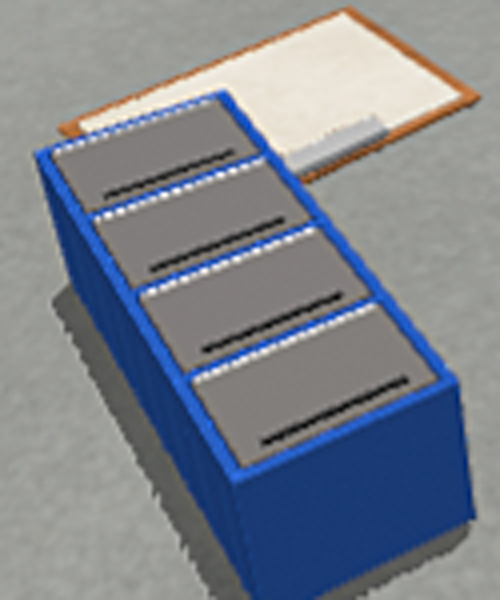

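View pics/trayB.png

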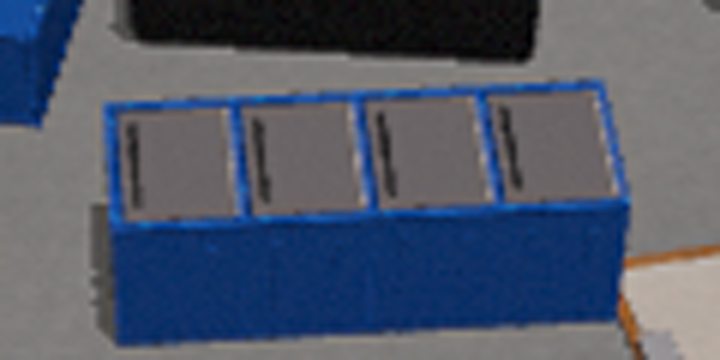

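View pics/jigA.png

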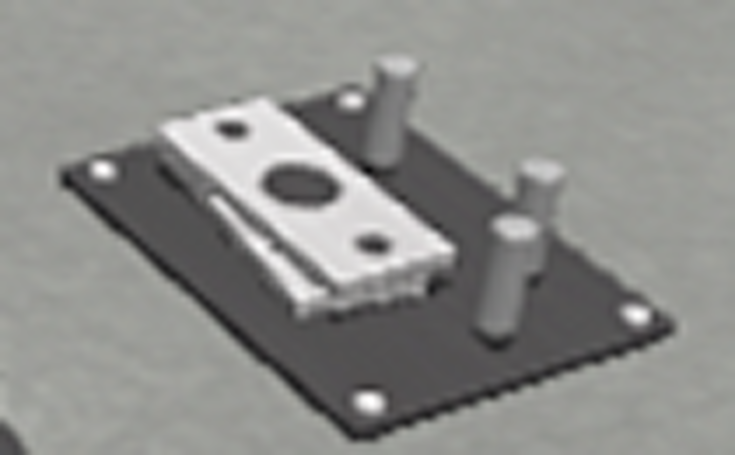

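View pics/jigB.png

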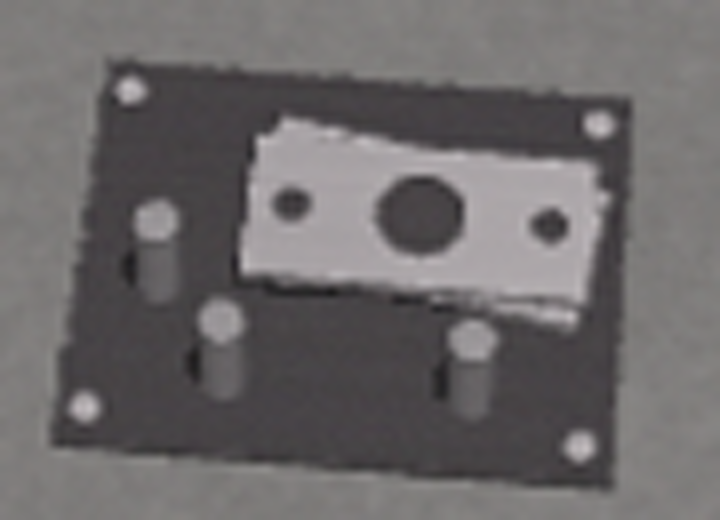

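Run:
```python
from h import *
a=cam("scene");b=cam("side")
f=lambda pts,s,o:(np.array(pts)+.5)/s-.5+np.array(o)
def fit(model,P):
    model=np.array(model,float);P=np.array(P)
    mc,pc=model.mean(0),P.mean(0);m=model-mc;p=P-pc
    th=np.arctan2((m[:,0]*p[:,1]-m[:,1]*p[:,0]).sum(),(m*p).sum())
    c,s=np.cos(th),np.sin(th);R=np.array([[c,-s],[s,c]]);t=pc-R@mc
    return t.round(1),np.degrees(th).round(2),np.linalg.norm(model@R.T+t-P,axis=1).round(1)
pm=[(68,0),(42,35),(-42,35)]
PA=toplane(a,f([(516,230),(541,172),(397,66)],7,(330,180)),.05)[:,:2]*1e3
PB=toplane(b,f([(157,218),(221,320),(473,340)],8,(215,265)),.05)[:,:2]*1e3
print(PA.round(1),PB.round(1));print(fit(pm,PA),fit(pm,PB),fit(pm+pm,np.r_[PA,PB]))
# tray top corners, tray frame: +x end corners
tm=[(147,-54),(147,54),(-147,54),(-147,-54)]
# scene: (240,472)?,(458,380),(228,93),(38,152)
TA=toplane(a,f([(238,474),(459,380),(227,92),(37,152)],4,(85,190)),.092)[:,:2]*1e3
TB=toplane(b,f([(106,104),(116,222),(628,199),(601,83)],6,(215,100)),.092)[:,:2]*1e3
print(TA.round(1),TB.round(1));print(fit(tm,TA),fit(tm,TB))
for n,im in (("scene",a),("side",b)):
    for r in nets.silhouettes(n,"plate3")[:6]:
        print(n,round(r["conf"],2),np.round(rect_from_mask(im,r["pixels"],.008),1))
```

```text
[[568.  300.6]
 [542.3 335.7]
 [457.6 337.7]] [[563.3 305. ]
 [538.1 341.6]
 [454.2 343. ]]
(array([499.6, 301.8]), np.float64(-1.02), array([0.5, 0.3, 0.6])) (array([495.3, 307.1]), np.float64(-1.38), array([0.4, 0.5, 0.1])) (array([497.5, 304.4]), np.float64(-1.2), array([3.5, 3.5, 2.9, 2.9, 3.7, 3.3]))
[[ 639.8 -356.5]
 [ 627.7 -253.5]
 [ 342.8 -297.7]
 [ 356.1 -402.2]] [[ 640.2 -355.6]
 [ 623.6 -257. ]
 [ 337.8 -298.7]
 [ 353.6 -397.5]]
(array([ 491.6, -327.5]), np.float64(8.75), array([5.7, 2.1, 4.9, 1.9])) (array([ 488.8, -327.2]), np.float64(8.43), array([4. , 5.5, 4.1, 5.2]))
scene 0.96 [314.5 181.6 123.9  55.9 -50.7]
scene 0.82 [ 773.9 -322.8  125.7   56.6    7.4]
scene 0.79 [439.5 -92.3 123.7  57.8  13.2]
scene 0.67 [188.9 312.8 132.5  63.7   7.1]
scene 0.59 [466.4 291.1 133.2  64.8  -1.1]
scene 0.52 [486.7 252.   90.1  22.2  -5.5]
side 0.98 [313.2 185.2 124.6  58.4 -50. ]
side 0.79 [475.8 275.7 118.8  55.3  -1.8]
side 0.76 [183.1 323.6 122.5  57.    7.8]
side 0.63 [436.3 -83.6 116.6  57.7  13.5]
side 0.62 [518.  242.4  18.    4.8  -6.7]
side 0.58 [ 768.2 -314.6  122.8   59.8    1.2]
```

```bash
cat >> h.py <<'E'
JIG=(np.array([497.5,304.4]),-1.2); TR=(np.array([490.2,-327.3]),8.6)
def fr(F,x,y):
    c,s=np.cos(np.radians(F[1])),np.sin(np.radians(F[1])); return F[0]+np.array([c*x-s*y,s*x+c*y])
def go(F,x,y,z,yaw=None):
    "frame-relative target, mm; yaw of tool y relative to the frame"
    p=fr(F,x,y); st(); return move(np.r_[p,z]/1000, down(yaw+F[1]) if yaw is not None else None)
E
python3 - <<'E'
from h import *
go(TR,-75,0,200,-90)
im=cam("wrist"); s=read_state(); R=Ro.from_quat(s["ee_rot"])
c=-im["R"].T@im["t"]; print("cam in tool",R.inv().apply(c-s["ee_pos"])*1000,(R.as_matrix().T@im["R"].T).round(3))
E
```

```text
t 1.25 p [143.3 556.9 231.3] x [ 0.  0. -1.] yawY 75.57 F [-0.1 -0.7  0.2] gap 85.5 j6 [ 1.2   0.28  1.5  -0.    1.36 -0.12]
shift [  31.3 -799.2  487.2] turn [156.97  -0.    -0.  ] t 1.25
cam in tool [-141.25518437   -0.40499922  -69.64238669] [[-0.001 -0.277  0.961]
 [ 1.     0.     0.001]
 [-0.     0.961  0.277]]
```

Emit:
{"api": "carry_out", "payload": {"series": [[[0,-35,21,7,0,0,0],[0,-70,42,14,0,0,0],[0,-104,64,21,0,0,0],[0,-139,85,28,0,0,0],[0,-174,106,35,0,0,0]]]}}

```text
time_s: 1.72
ee_pos: [0.2027, 0.3603, 0.2312]
ee_rot: [0.297, 0.641, -0.297, 0.642]
ft_force: [0.8, -0.4, -0.1]
finger_gap: 0.0854
```

```bash
python3 -c "
from h import *
go(TR,-75,0,220,-90)"
```

```text
t 1.72 p [202.7 360.3 231.2] x [ 0.  0. -1.] yawY 40.29 F [ 0.8 -0.4 -0.1] gap 85.4 j6 [ 0.89  0.03  1.81 -0.    1.3   0.19]
shift [  11.3 -289.2  671. ] turn [ 1.2169e+02 -1.0000e-02 -3.0000e-02] t 1.72
```

Emit:
{"api": "carry_out", "payload": {"series": [[[0,-16,38,7,0,0,255],[0,-32,76,14,0,0,255],[0,-48,114,21,0,0,255],[0,-64,152,28,0,0,255],[0,-80,190,35,0,0,255]]]}}

```text
time_s: 2.13
ee_pos: [0.2644, 0.1619, 0.2316]
ee_rot: [0.478, 0.521, -0.477, 0.522]
ft_force: [0.5, 0.2, 0.6]
finger_gap: 0.0258
```

```bash
python3 -c "
from h import *
go(TR,-75,0,220,-90)"
```

```text
t 2.13 p [264.4 161.9 231.6] x [ 0.002  0.    -1.   ] yawY 5.02 F [0.5 0.2 0.6] gap 25.8 j6 [ 0.32 -0.15  1.97 -0.    1.32  0.24]
shift [ 11.7 107.2 511.8] turn [86.42 -0.1  -0.09] t 2.13
```

Emit:
{"api": "carry_out", "payload": {"series": [[[0,8,40,7,0,0,255],[0,16,80,14,0,0,255],[0,24,120,21,0,0,255],[0,32,160,28,0,0,255],[0,40,199,35,0,0,255]]]}}

```text
time_s: 2.55
ee_pos: [0.3217, -0.035, 0.2322]
ee_rot: [0.615, 0.351, -0.612, 0.352]
ft_force: [1.9, 0.6, 0.4]
finger_gap: -0.0001
```

```bash
python3 -c "
from h import *
go(TR,-75,0,220,-90)"
```

```text
t 2.55 p [321.7 -35.  232.2] x [ 0.004  0.    -1.   ] yawY -30.38 F [1.9 0.6 0.4] gap -0.1 j6 [-0.33 -0.12  1.95  0.    1.31  0.2 ]
shift [ 12.5 234.9 214.1] turn [51.02 -0.2  -0.13] t 2.55
```

Emit:
{"api": "carry_out", "payload": {"series": [[[0,30,27,7,0,0,255],[0,60,54,14,0,0,255],[0,90,82,21,0,0,255],[0,120,109,28,0,0,255],[0,150,137,35,0,0,255]]]}}

```text
time_s: 2.97
ee_pos: [0.3818, -0.2313, 0.2326]
ee_rot: [0.693, 0.148, -0.69, 0.149]
ft_force: [0.7, 0.0, 0.1]
finger_gap: 0.0002
```

```bash
python3 -c "
from h import *
go(TR,-75,0,220,-90)"
```

```text
t 2.97 p [ 381.8 -231.3  232.6] x [ 0.005 -0.    -1.   ] yawY -65.8 F [0.7 0.  0.1] gap 0.2 j6 [-0.7   0.08  1.76  0.    1.3   0.44]
shift [ 12.7 111.8  12.8] turn [15.6  -0.26 -0.08] t 2.97
```

Emit:
{"api": "carry_out", "payload": {"series": [[[0,37,4,6,0,0,255],[0,75,8,12,0,0,255],[0,112,13,15.6,-0.26,0,255],[3,112,13,15.6,-0.26,0,255],[3,112,13,15.6,-0.26,0,255]]]}}

```text
time_s: 3.38
ee_pos: [0.416, -0.3404, 0.2285]
ee_rot: [-0.705, -0.052, 0.705, -0.052]
ft_force: [-1.1, 0.5, -0.3]
finger_gap: 0.0002
```

Run:
```python
from h import *
go(TR,-75,0,220,-90)
im=cam("wrist");s=read_state()
cv2.imwrite("pics/w1.png",im["pixels"][:,:,::-1])
print(im["R"],im["t"])
for i in range(4): print(i,proj(im,[np.r_[fr(TR,-108+72*i+33*a,48*b),92]/1000 for a,b in((-1,-1),(1,-1),(1,1),(-1,1))]).round(0).tolist())
```

```text
t 3.38 p [ 416.  -340.4  228.5] x [-0.001  0.    -1.   ] yawY -81.5 F [-1.1  0.5 -0.3] gap 0.2 j6 [-0.81  0.22  1.59 -0.    1.33  0.61]
shift [ 8.5 -1.8 -0.4] turn [-0.1   0.04  0.01] t 3.38
[[ 0.14822819 -0.98895257 -0.00110787]
 [-0.94994845 -0.14269342  0.27791462]
 [-0.27500246 -0.04014236 -0.96060514]] [-0.39855944  0.3120277   0.47561829]
0 [[335.0, 276.0], [338.0, 197.0], [212.0, 197.0], [216.0, 276.0]]
1 [[339.0, 189.0], [343.0, 98.0], [207.0, 98.0], [212.0, 189.0]]
2 [[343.0, 89.0], [348.0, -17.0], [201.0, -17.0], [207.0, 89.0]]
3 [[349.0, -28.0], [354.0, -154.0], [194.0, -154.0], [200.0, -27.0]]
```

View pics/w1.png

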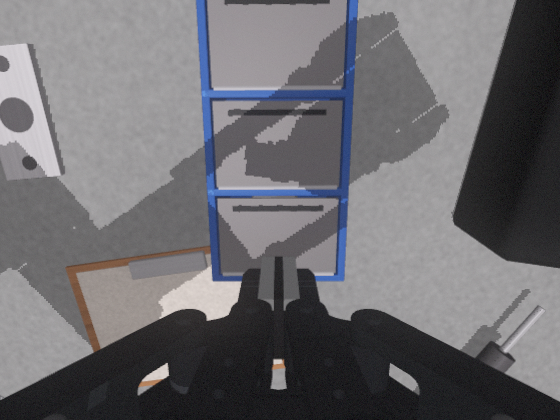

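Run:
```python
from h import *
go(TR,-91,0,96,-90)
```

```text
t 3.43 p [ 415.5 -338.7  228.8] x [-0.001  0.001 -1.   ] yawY -81.43 F [-0.8  1.4 -0.4] gap -0.1 j6 [-0.81  0.22  1.59 -0.    1.33  0.61]
shift [132.8  -0.   15.3] turn [-0.03  0.05  0.05] t 3.43
```

Emit:
{"api": "carry_out", "payload": {"series": [[[35,0,15,0,0,0,255],[70,0,15,0,0,0,255],[105,0,15,0,0,0,255],[131,0,15,0,0,0,255],[132,0,15,0,0,0,255]]]}}

```text
time_s: 3.85
ee_pos: [0.3972, -0.3361, 0.0927]
ee_rot: [-0.702, -0.057, 0.708, -0.05]
ft_force: [-1.5, 1.4, 0.4]
finger_gap: 0.0002
```

Emit:
{"api": "carry_out", "payload": {"series": [[[4,0,0,0,0,0,255],[8,0,0,0,0,0,255],[11,0,0,0,0,0,255],[14,0,0,0,0,0,255],[16,0,0,0,0,0,255]]]}}

```text
time_s: 4.27
ee_pos: [0.3975, -0.3359, 0.0834]
ee_rot: [-0.703, -0.056, 0.707, -0.051]
ft_force: [-9.4, 10.8, 51.1]
finger_gap: -0.0001
```

Emit:
{"api": "carry_out", "payload": {"series": [[[-10,0,0,0,0,0,255],[-22,0,-10,0,0,0,255],[-22,-2,-45,0,0,0,255],[-22,-3,-72,0,0,0,255],[-20,-3,-72,0,0,0,255]]]}}

```text
time_s: 4.68
ee_pos: [0.4747, -0.3232, 0.1061]
ee_rot: [0.706, 0.055, -0.704, 0.054]
ft_force: [-0.3, -1.3, 0.2]
finger_gap: -0.0001
```

Run:
```python
from h import *
go(TR,-19,0,96,-90)
```

```text
t 4.68 p [ 474.7 -323.2  106.1] x [ 0.003  0.002 -1.   ] yawY -81.19 F [-0.3 -1.3  0.2] gap -0.1 j6 [-0.72  0.37  1.7   0.    1.08  0.69]
shift [10.1  6.4  4.3] turn [ 0.21 -0.17  0.1 ] t 4.68
```

Emit:
{"api": "carry_out", "payload": {"series": [[[4,6,4,0,0,0,255],[10,6,4,0,0,0,255],[14,6,4,0,0,0,255],[18,6,4,0,0,0,255],[22,6,4,0,0,0,255]]]}}

```text
time_s: 5.1
ee_pos: [0.4706, -0.3298, 0.0839]
ee_rot: [0.706, 0.055, -0.704, 0.053]
ft_force: [-3.9, 2.0, 28.1]
finger_gap: -0.0003
```

Emit:
{"api": "carry_out", "payload": {"series": [[[2,0,0,0,0,0,255],[4,0,0,0,0,0,255],[6,0,0,0,0,0,255],[7,0,0,0,0,0,255],[8,0,0,0,0,0,255]]]}}

```text
time_s: 5.52
ee_pos: [0.4707, -0.3301, 0.0833]
ee_rot: [0.707, 0.054, -0.703, 0.054]
ft_force: [-9.1, 8.8, 50.5]
finger_gap: -0.0001
```

Pocket 1 is full as well (stopped at 83 mm). Next pocket 2.

Emit:
{"api": "carry_out", "payload": {"series": [[[-14,0,0,0,0,0,255],[-22,0,-12,0,0,0,255],[-22,0,-45,0,0,0,255],[-22,0,-72,0,0,0,255],[-20,0,-72,0,0,0,255]]]}}

```text
time_s: 5.93
ee_pos: [0.5465, -0.3195, 0.1043]
ee_rot: [0.709, 0.053, -0.701, 0.055]
ft_force: [0.5, -0.7, -0.3]
finger_gap: -0.0
```

Run:
```python
from h import *
go(TR,53,0,86,-90)
```

```text
t 5.93 p [ 546.5 -319.5  104.3] x [ 0.011 -0.002 -1.   ] yawY -81.21 F [ 0.5 -0.7 -0.3] gap -0.0 j6 [-0.64  0.45  1.57  0.01  1.12  0.77]
shift [18.3 -0.8  4. ] turn [ 0.19 -0.58 -0.19] t 5.93
```

Emit:
{"api": "carry_out", "payload": {"series": [[[6,0,4,0,-0.6,0,255],[12,0,4,0,-0.6,0,255],[18,0,4,0,-0.6,0,255],[21,0,4,0,-0.6,0,255],[23,0,4,0,-0.6,0,255]]]}}

```text
time_s: 6.35
ee_pos: [0.5414, -0.3199, 0.0801]
ee_rot: [-0.704, -0.053, 0.706, -0.055]
ft_force: [-0.2, 0.1, 0.6]
finger_gap: 0.0
```

Emit:
{"api": "carry_out", "payload": {"series": [[[3,0,0,0,0,0,255],[6,0,0,0,0,0,255],[9,0,0,0,0,0,255],[12,0,0,0,0,0,255],[15,0,0,0,0,0,255]]]}}

```text
time_s: 6.77
ee_pos: [0.5414, -0.3201, 0.065]
ee_rot: [-0.704, -0.053, 0.706, -0.055]
ft_force: [-0.4, 1.0, 0.7]
finger_gap: -0.0001
```

Run:
```python
from h import *
b=cam("side");a=cam("scene")
A=cv2.resize(a["pixels"][190:350,80:330,::-1],None,fx=3,fy=3,interpolation=cv2.INTER_CUBIC)
cv2.imwrite("pics/probe.png",A)
c=cam("wrist");cv2.imwrite("pics/w2.png",c["pixels"][:,:,::-1])
```

```text
(no output)
```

View pics/probe.png

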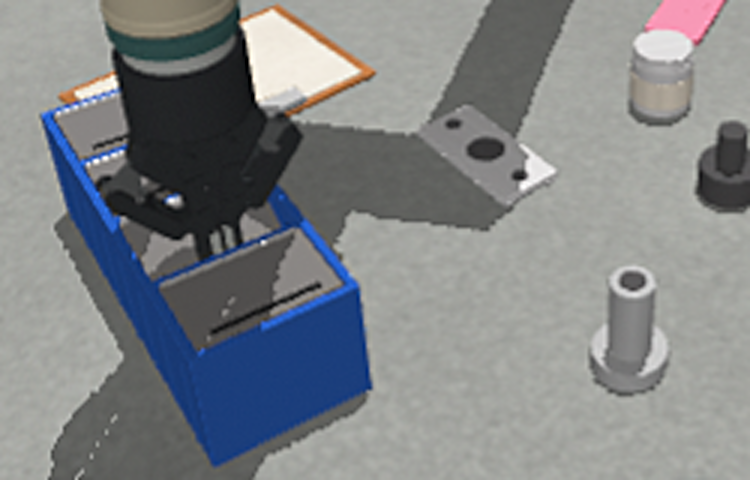

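View pics/w2.png

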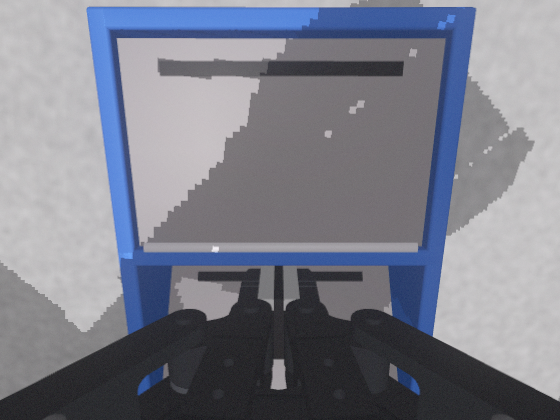

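Emit:
{"api": "carry_out", "payload": {"series": [[[-40,0,0,0,0,0,255],[-80,0,0,0,0,0,200],[-115,0,0,0,0,0,100],[-130,0,-20,0,0,0,0],[-135,-10,-50,0,0,0,0]]]}}

```text
time_s: 7.33
ee_pos: [0.5901, -0.3053, 0.2053]
ee_rot: [0.706, 0.05, -0.704, 0.056]
ft_force: [0.7, -0.0, 0.1]
finger_gap: 0.0482
```

Run:
```python
from h import *
a=cam("scene");print(toplane(a,[(290.7,283.5)],.075)*1e3)
for r in nets.silhouettes("scene","sample"):
    y,x=np.nonzero(r["pixels"]);print(r["conf"],x.mean(),x.min(),x.max(),y.min(),y.max())
b=cam("side")
for r in nets.silhouettes("side","sample"):
    y,x=np.nonzero(r["pixels"]);print(r["conf"],x.mean(),x.min(),x.max(),y.min(),y.max())
cv2.imwrite("pics/s2.png",cv2.resize(b["pixels"][150:260,160:320,::-1],None,fx=5,fy=5,interpolation=cv2.INTER_CUBIC))
st(); move([.615,-.085,.2],down(-81.4))
```

```text
[[685.77220437 -92.28122201  75.        ]]
0.9 289.28201811125484 277 301 278 319
0.44 116.32868525896414 99 146 221 241
0.42 385.2699140401146 338 425 188 242
0.71 210.67037037037036 204 219 173 197
0.56 243.704280155642 236 252 219 238
t 7.53 p [ 589.8 -301.6  199.6] x [-0.002 -0.002 -1.   ] yawY -81.18 F [-0.7  0.9 -0.3] gap 76.4 j6 [-0.58  0.43  1.35 -0.    1.36  0.84]
shift [  -0.8 -210.1  -58.1] turn [ 0.22  0.15 -0.08] t 7.53
```

View pics/s2.png

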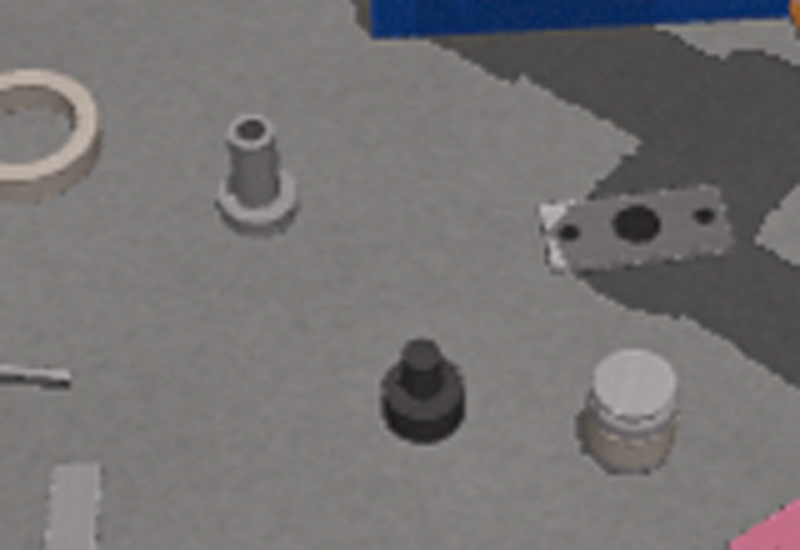

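Emit:
{"api": "carry_out", "payload": {"series": [[[0,-41,-12,0,0,0,0],[0,-82,-24,0,0,0,0],[0,-123,-36,0,0,0,0],[0,-164,-48,0,0,0,0],[0,-204,-58,0,0,0,0]]]}}

```text
time_s: 7.95
ee_pos: [0.6142, -0.0943, 0.1983]
ee_rot: [-0.703, -0.053, 0.707, -0.054]
ft_force: [0.6, -0.6, 0.4]
finger_gap: 0.0855
```

```bash
cat >> h.py <<'E'
def circ(im,m,z):
    "mask -> minEnclosingCircle on plane z (mm)"
    cs,_=cv2.findContours(m.astype(np.uint8),cv2.RETR_EXTERNAL,cv2.CHAIN_APPROX_NONE)
    c=max(cs,key=cv2.contourArea).reshape(-1,2); P=toplane(im,c,z)[:,:2]*1000
    return cv2.minEnclosingCircle(P.astype(np.float32))
E
python3 - <<'E'
from h import *
im=cam("wrist"); st(); cv2.imwrite("pics/w3.png",im["pixels"][:,:,::-1])
for r in nets.boxes_of("wrist","sample"): print(r["conf"],(w(im,r["centre"])*1e3).round(1),proj(im,w(im,r["centre"])))
E
```

```text
t 8.0 p [614.2 -85.1 198.4] x [-0.004  0.007 -1.   ] yawY -80.97 F [-0.8  4.7  0.3] gap 85.7 j6 [-0.25  0.37  1.45  0.01  1.33  1.16]
0.68 [684.5 -87.6  15.5] [[282.4983973   99.87891566]]
```

View pics/w3.png

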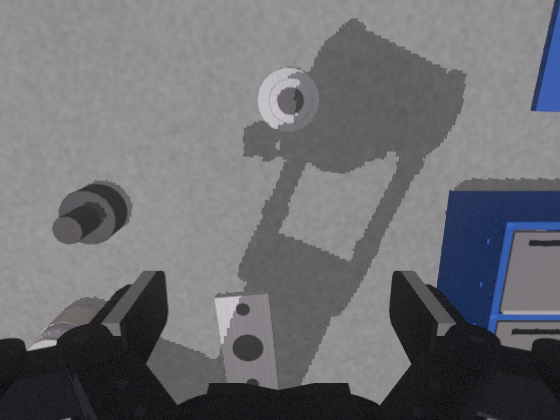

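Run:
```python
from h import *
im=cam("wrist"); st()
g=im["pixels"]; cv2.imwrite("pics/w3c.png",cv2.resize(g[50:150,230:350,::-1],None,fx=6,fy=6,interpolation=cv2.INTER_CUBIC))
```

```text
t 8.1 p [614.2 -92.7 198.5] x [-0.005 -0.001 -1.   ] yawY -80.93 F [-0.2 -0.8  0.2] gap 85.0 j6 [-0.26  0.37  1.45 -0.    1.33  1.15]
```

View pics/w3c.png

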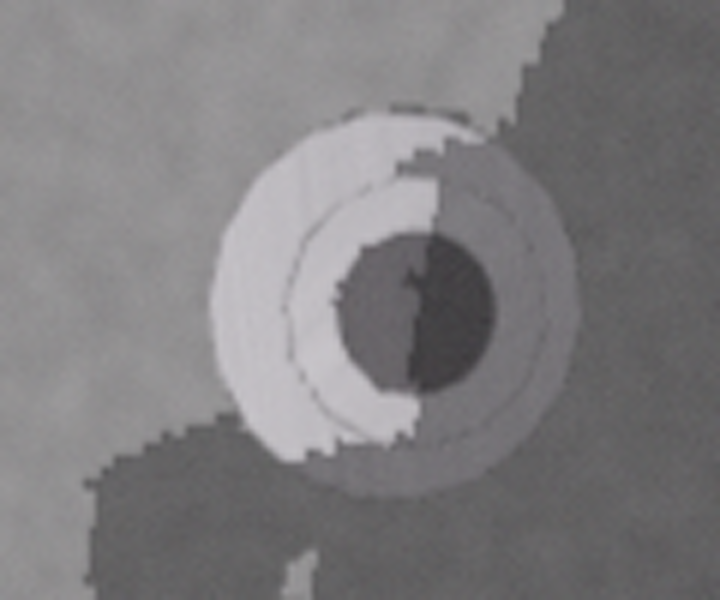

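Run:
```python
from h import *
im=cam("wrist"); st()
print(toplane(im,[(417.5/6-.5+230,312/6-.5+50)],.075)*1e3,toplane(im,[(396.5/6-.5+230,303/6-.5+50)],.016)*1e3)
cv2.imwrite("pics/w3d.png",cv2.resize(im["pixels"][50:150,230:350,::-1],None,fx=6,fy=6,interpolation=cv2.INTER_CUBIC))
```

```text
t 8.15 p [614.4 -94.7 198.6] x [-0.004 -0.002 -1.   ] yawY -81.05 F [ 0.  -1.2  0.4] gap 85.7 j6 [-0.26  0.37  1.45 -0.    1.33  1.15]
[[685.29762955 -96.04701134  75.        ]] [[686.08524633 -96.12654545  16.        ]]
```

View pics/w3d.png

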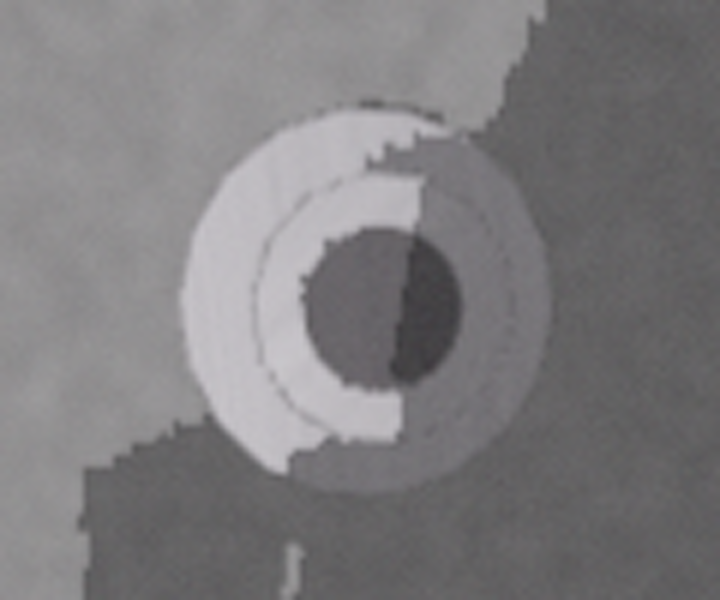

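Run:
```python
from h import *
im=cam("wrist"); st()
print(toplane(im,[(383/6-.5+230,308/6-.5+50)],.075)*1e3,toplane(im,[(367/6-.5+230,300/6-.5+50)],.016)*1e3)
print(toplane(im,[(383/6-.5+230,308/6-.5+50)],.075)*1e3,toplane(im,[(367/6-.5+230,300/6-.5+50)],.016)*1e3)
```

```text
t 8.2 p [614.6 -95.9 198.7] x [-0.004 -0.003 -1.   ] yawY -81.15 F [ 0.4 -0.6 -0.5] gap 85.2 j6 [-0.26  0.37  1.45 -0.    1.33  1.15]
[[685.3433877  -94.45771132  75.        ]] [[686.08973798 -94.44555564  16.        ]]
[[685.3433877  -94.45771132  75.        ]] [[686.08973798 -94.44555564  16.        ]]
```

Run:
```python
from h import *
st();move([.6857,-.0942,.130],down(-81.4))
```

```text
t 8.2 p [614.6 -95.9 198.7] x [-0.004 -0.003 -1.   ] yawY -81.15 F [ 0.4 -0.6 -0.5] gap 85.2 j6 [-0.26  0.37  1.45 -0.    1.33  1.15]
shift [ 68.4   9.1 -70.8] turn [ 0.25  0.24 -0.12] t 8.2
```

Emit:
{"api": "carry_out", "payload": {"series": [[[15,3,-24,0,0,0,0],[35,6,-48,0,0,0,0],[55,9,-66,0.2,0.2,0,0],[68,9,-71,0.2,0.2,0,0],[68,9,-71,0.2,0.2,0,0]]]}}

```text
time_s: 8.62
ee_pos: [0.6841, -0.0956, 0.1259]
ee_rot: [-0.702, -0.053, 0.708, -0.053]
ft_force: [-0.3, -0.4, -0.3]
finger_gap: 0.0857
```

Run:
```python
from h import *
st();im=cam("wrist");cv2.imwrite("pics/w4.png",im["pixels"][:,:,::-1]);move([.6857,-.0942,.040],down(-81.4))
print(proj(im,[[.6857,-.0942,.075],[.6857,-.0942,.016]]))
```

```text
t 8.62 p [684.1 -95.6 125.9] x [-0.008 -0.001 -1.   ] yawY -81.46 F [-0.3 -0.4 -0.3] gap 85.7 j6 [-0.24  0.52  1.38 -0.    1.25  1.18]
shift [87.8 -1.  -2.5] turn [-0.05  0.37 -0.02] t 8.67
[[275.28827849 232.72788773]
 [276.04425712 203.28846164]]
```

View pics/w4.png

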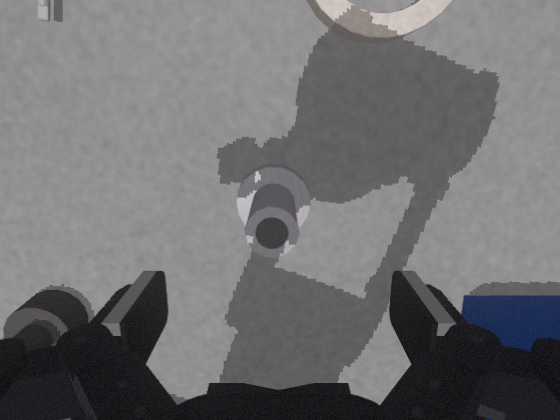

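Emit:
{"api": "carry_out", "payload": {"series": [[[25,-2,-2,0,0.3,0,0],[55,-2,-2,0,0.3,0,0],[80,-2,-2,0,0.3,0,0],[87,-2,-2,0,0.3,0,0],[87,-2,-2,0,0.3,0,0]]]}}

```text
time_s: 9.08
ee_pos: [0.6829, -0.0937, 0.0398]
ee_rot: [-0.703, -0.053, 0.707, -0.052]
ft_force: [-0.6, -0.5, -0.2]
finger_gap: 0.0851
```

Emit:
{"api": "carry_out", "payload": {"series": [[[0,0,0,0,0,0,200],[0,0,0,0,0,0,255],[0,0,0,0,0,0,255],[0,0,0,0,0,0,255],[0,0,0,0,0,0,255]]], "newtons": 40}}

```text
time_s: 9.5
ee_pos: [0.6837, -0.0937, 0.0414]
ee_rot: [-0.704, -0.052, 0.706, -0.052]
ft_force: [-0.8, 0.1, 1.8]
finger_gap: 0.0289
```

Emit:
{"api": "carry_out", "payload": {"series": [[[-20,0,0,0,0,0,255],[-60,0,0,0,0,0,255],[-100,0,0,0,0,0,255],[-130,0,0,0,0,0,255],[-140,0,0,0,0,0,255]]]}}

```text
time_s: 9.92
ee_pos: [0.6868, -0.0942, 0.1875]
ee_rot: [0.707, 0.051, -0.703, 0.054]
ft_force: [0.2, 0.5, -1.0]
finger_gap: 0.0288
```

Run:
```python
from h import *
go(TR,39,0,175,-90)
```

```text
t 9.92 p [686.8 -94.2 187.5] x [ 0.007 -0.003 -1.   ] yawY -81.48 F [ 0.2  0.5 -1. ] gap 28.8 j6 [-0.24  0.47  1.3  -0.    1.36  1.19]
shift [ 12.  201.3 190. ] turn [-0.08 -0.37 -0.2 ] t 9.92
```

Emit:
{"api": "carry_out", "payload": {"series": [[[0,20,20,0,0,0,255],[0,48,46,0,0,0,255],[0,76,72,0,0,0,255],[0,104,98,0,0,0,255],[0,130,124,0,0,0,255]]]}}

```text
time_s: 10.33
ee_pos: [0.5814, -0.2419, 0.1853]
ee_rot: [0.707, 0.052, -0.704, 0.053]
ft_force: [0.6, -1.1, -3.8]
finger_gap: 0.0292
```

Run:
```python
from h import *
go(TR,39,0,175,-90)
```

```text
t 10.33 p [ 581.4 -241.9  185.3] x [ 0.004 -0.002 -1.   ] yawY -81.44 F [ 0.6 -1.1 -3.8] gap 29.2 j6 [-0.51  0.38  1.46  0.    1.29  0.92]
shift [10.2 70.8 63.9] turn [-0.04 -0.22 -0.12] t 10.33
```

Emit:
{"api": "carry_out", "payload": {"series": [[[0,25,22,0,0,0,255],[2,48,44,0,0,0,255],[6,64,58,0,0,0,255],[8,70,63,0,-0.2,0,255],[8,70,63,0,-0.2,0,255]]]}}

```text
time_s: 10.75
ee_pos: [0.5276, -0.3215, 0.1752]
ee_rot: [-0.704, -0.052, 0.706, -0.052]
ft_force: [-0.1, 0.8, -3.1]
finger_gap: 0.0291
```

Emit:
{"api": "carry_out", "payload": {"series": [[[0,0,0,0,0,0,255],[0,0,0,0,0,0,255],[0,0,0,0,0,0,255],[0,0,0,0,0,0,255],[0,0,0,0,0,0,255]]]}}

```text
time_s: 11.17
ee_pos: [0.5283, -0.3207, 0.1753]
ee_rot: [-0.704, -0.052, 0.706, -0.052]
ft_force: [0.7, 0.2, -1.5]
finger_gap: 0.029
```

Run:
```python
from h import *
go(TR,39,0,115,-90)
im=cam("wrist");cv2.imwrite("pics/w5.png",im["pixels"][:,:,::-1])
print(proj(im,[np.r_[fr(TR,36+33*a,48*b),92]/1000 for a,b in((-1,-1),(1,-1),(1,1),(-1,1))]).round(0).tolist())
```

```text
t 11.17 p [ 528.3 -320.7  175.3] x [-0.002 -0.    -1.   ] yawY -81.52 F [ 0.7  0.2 -1.5] gap 29.0 j6 [-0.66  0.38  1.5  -0.    1.27  0.77]
shift [60.3  0.9 -0.4] turn [-0.12  0.13 -0.  ] t 11.17
[[353.0, 270.0], [359.0, 170.0], [199.0, 170.0], [205.0, 271.0]]
```

View pics/w5.png

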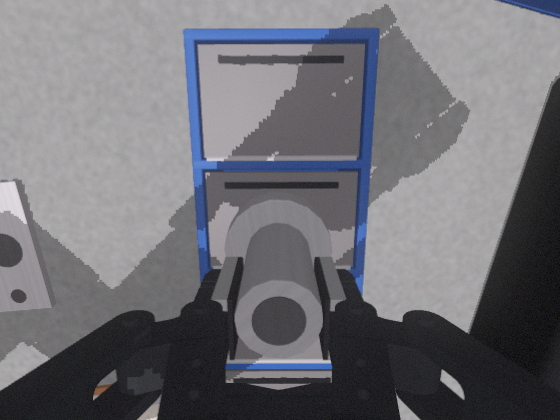

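Emit:
{"api": "carry_out", "payload": {"series": [[[15,1,0,0,0,0,255],[30,1,0,0,0,0,255],[42,1,0,0,0,0,255],[53,1,0,0,0,0,255],[60,1,0,0,0,0,255]]]}}

```text
time_s: 11.63
ee_pos: [0.529, -0.3216, 0.1149]
ee_rot: [-0.705, -0.052, 0.706, -0.052]
ft_force: [1.1, 0.2, 0.0]
finger_gap: 0.029
```

Emit:
{"api": "carry_out", "payload": {"series": [[[8,0,0,0,0,0,255],[16,0,0,0,0,0,255],[24,0,0,0,0,0,255],[32,0,0,0,0,0,255],[40,0,0,0,0,0,255]]]}}

```text
time_s: 12.05
ee_pos: [0.5288, -0.3216, 0.0741]
ee_rot: [-0.705, -0.052, 0.706, -0.052]
ft_force: [1.1, 0.4, -1.5]
finger_gap: 0.0289
```

Run:
```python
from h import *
go(TR,39,0,49,-90)
```

```text
t 12.05 p [ 528.8 -321.6   74.1] x [-0.001 -0.    -1.   ] yawY -81.52 F [ 1.1  0.4 -1.5] gap 28.9 j6 [-0.66  0.46  1.63 -0.    1.05  0.77]
shift [25.1 -0.2  0. ] turn [-0.12  0.07 -0.02] t 12.05
```

Emit:
{"api": "carry_out", "payload": {"series": [[[7,0,-1,0,0,0,255],[13,0,-1,0,0,0,255],[19,0,-1,0,0,0,255],[23,0,-1,0,0,0,255],[25,0,-1,0,0,0,255]]]}}

```text
time_s: 12.47
ee_pos: [0.5294, -0.3213, 0.0482]
ee_rot: [-0.704, -0.052, 0.706, -0.052]
ft_force: [-0.1, 0.0, -2.4]
finger_gap: 0.029
```

Emit:
{"api": "carry_out", "payload": {"series": [[[0.5,0,0,0,0,0,255],[1,0,0,0,0,0,255],[1.5,0,0,0,0,0,255],[2,0,0,0,0,0,255],[2,0,0,0,0,0,255]]]}}

```text
time_s: 12.88
ee_pos: [0.5296, -0.3212, 0.0474]
ee_rot: [-0.705, -0.052, 0.706, -0.052]
ft_force: [-0.8, 2.1, 4.9]
finger_gap: 0.0288
```

Emit:
{"api": "carry_out", "payload": {"series": [[[0,0,0,0,0,0,165],[0,0,0,0,0,0,155],[0,0,0,0,0,0,145],[0,0,0,0,0,0,135],[0,0,0,0,0,0,130]]]}}

```text
time_s: 13.3
ee_pos: [0.5295, -0.3214, 0.0473]
ee_rot: [-0.705, -0.052, 0.706, -0.052]
ft_force: [-0.2, -0.1, -0.3]
finger_gap: 0.0421
```

Emit:
{"api": "carry_out", "payload": {"series": [[[-5,0,0,0,0,0,130],[-12,0,0,0,0,0,130],[-22,0,0,0,0,0,130],[-34,0,0,0,0,0,130],[-46,0,0,0,0,0,130]]]}}

```text
time_s: 13.72
ee_pos: [0.5298, -0.3215, 0.0947]
ee_rot: [-0.705, -0.052, 0.706, -0.053]
ft_force: [0.1, 1.0, 0.0]
finger_gap: 0.0423
```

Emit:
{"api": "carry_out", "payload": {"series": [[[-30,0,0,0,0,0,130],[-65,0,10,0,0,0,80],[-95,0,40,0,0,0,0],[-110,0,60,0,0,0,0],[-110,0,60,0,0,0,0]]]}}

```text
time_s: 14.13
ee_pos: [0.4691, -0.3321, 0.2107]
ee_rot: [0.706, 0.049, -0.704, 0.055]
ft_force: [0.3, 0.3, -0.4]
finger_gap: 0.0852
```

Run:
```python
from h import *
st()
im=cam("wrist");cv2.imwrite("pics/w6.png",im["pixels"][:,:,::-1])
```

```text
t 14.13 p [ 469.1 -332.1  210.7] x [ 0.004 -0.008 -1.   ] yawY -81.6 F [ 0.3  0.3 -0.4] gap 85.2 j6 [-0.74  0.28  1.55 -0.    1.3   0.69]
```

View pics/w6.png

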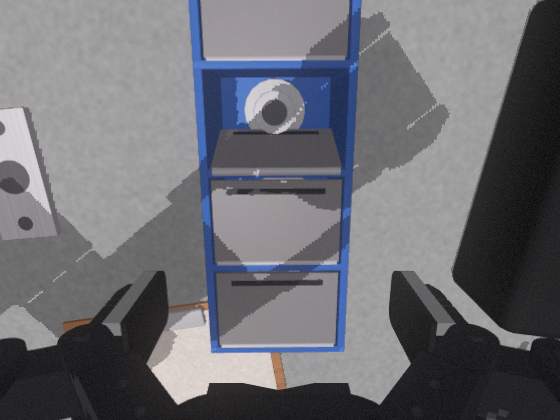

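Run:
```python
from h import *
move([.345,-.11,.2],down(-76.6))
```

```text
shift [   6.9 -237.3   91.7] turn [-5.01 -0.15 -0.33] t 14.18
```

Emit:
{"api": "carry_out", "payload": {"series": [[[1,-37,14,-1,0,0,0],[2,-75,28,-2,0,0,0],[3,-113,42,-3,0,0,0],[4,-151,56,-4,0,0,0],[5,-189,70,-5,0,0,0]]]}}

```text
time_s: 14.6
ee_pos: [0.3727, -0.1527, 0.2014]
ee_rot: [0.703, 0.081, -0.701, 0.084]
ft_force: [0.8, 0.7, 0.6]
finger_gap: 0.0854
```

Run:
```python
from h import *
move([.345,-.11,.2],down(-76.6))
```

```text
shift [  1.2 -48.   17.1] turn [ 0.   -0.12 -0.25] t 14.6
```

Emit:
{"api": "carry_out", "payload": {"series": [[[1,-25,9,0,0,0,0],[1,-42,15,0,0,0,0],[1,-48,17,0,0,0,0],[1,-48,17,0,0,0,0],[1,-48,17,0,0,0,0]]]}}

```text
time_s: 15.02
ee_pos: [0.3467, -0.111, 0.2006]
ee_rot: [0.704, 0.081, -0.701, 0.085]
ft_force: [-0.2, -1.1, 1.4]
finger_gap: 0.0854
```

Run:
```python
from h import *
im=cam("wrist");st();cv2.imwrite("pics/w7.png",im["pixels"][:,:,::-1])
for r in nets.silhouettes("wrist","plate3")[:4]:
    print(round(r["conf"],2),np.round(rect_from_mask(im,r["pixels"],.008),1))
    y,x=np.nonzero(r["pixels"]);print(x.mean(),y.mean())
```

```text
t 15.07 p [ 346.8 -111.4  200.5] x [ 0.005 -0.005 -1.   ] yawY -76.62 F [-0.8 -0.4 -0.1] gap 85.4 j6 [-0.5  -0.03  1.95 -0.    1.21  0.84]
0.78 [337.5 122.7  38.1  18.5   2. ]
7.2839285714285715 131.4232142857143
0.76 [434.5 -90.5 116.   54.6  13.5]
277.0832893486752 71.82550406418241
```

View pics/w7.png

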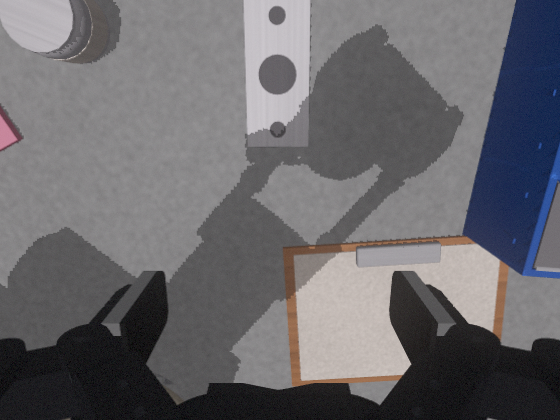

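Run:
```python
from h import *
im=cam("wrist");st()
P=toplane(im,[(277,74),(277,15),(278,130)],.008)*1e3;print(P.round(1)); d=P[1]-P[2];print(np.degrees(np.arctan2(d[1],d[0])))
Q=toplane(im,[(247,147),(308.5,147)],.008)*1e3;print(Q.round(1))
move([P[0][0]/1e3,P[0][1]/1e3,.1],down(-76.6))
```

```text
t 15.17 p [ 346.4 -111.3  200.3] x [ 0.004 -0.004 -1.   ] yawY -76.66 F [ 0.2 -0.3  0.4] gap 86.0 j6 [-0.5  -0.03  1.95 -0.    1.21  0.84]
[[ 436.9  -90.4    8. ]
 [ 480.3  -80.1    8. ]
 [ 392.5 -101.8    8. ]]
13.881456460885376
[[ 371.9  -78.6    8. ]
 [ 384.4 -131.3    8. ]]
shift [100.5  -0.  -92.6] turn [-0.06 -0.14 -0.29] t 15.17
```

Emit:
{"api": "carry_out", "payload": {"series": [[[15,0,-30,0,0,-0.3,60],[40,0,-60,0,0,-0.3,60],[65,0,-80,0,0,-0.3,60],[90,0,-93,0,0,-0.3,60],[100,0,-93,0,0,-0.3,60]]]}}

```text
time_s: 15.58
ee_pos: [0.4396, -0.0907, 0.0974]
ee_rot: [0.703, 0.083, -0.702, 0.081]
ft_force: [-0.4, 1.0, 0.1]
finger_gap: 0.0653
```

Run:
```python
from h import *
im=cam("wrist");st();cv2.imwrite("pics/w8.png",im["pixels"][:,:,::-1])
move([.437,-.0904,.012],down(-76.5))
F=(np.array([437,-90.4]),13.6)
print(proj(im,[np.r_[fr(F,60*a,27*b),8]/1000 for a,b in((-1,-1),(1,-1),(1,1),(-1,1))]).round(0).tolist())
```

```text
t 15.63 p [437.2 -90.3  96.5] x [-0.004  0.003 -1.   ] yawY -76.66 F [-1.5  1.1 -0.8] gap 65.3 j6 [-0.36  0.21  1.97  0.    0.96  0.98]
shift [84.5  0.3 -0.1] turn [-0.16  0.17  0.21] t 15.63
[[316.0, 303.0], [321.0, 124.0], [231.0, 124.0], [238.0, 303.0]]
```

View pics/w8.png

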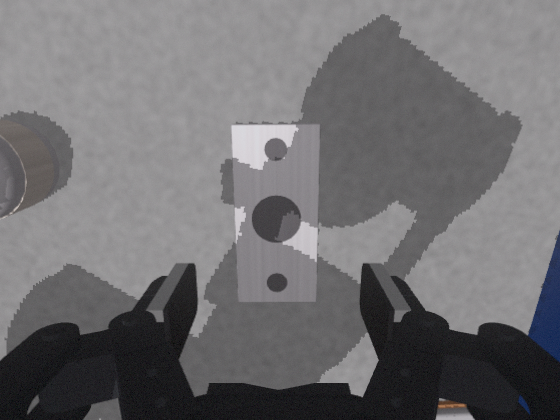

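Emit:
{"api": "carry_out", "payload": {"series": [[[25,0,0,0,0,0,60],[50,0,0,0,0,0,60],[70,0,0,0,0,0,60],[82,0,0,0,0,0.2,60],[86,0,0,0,0,0.2,60]]]}}

```text
time_s: 16.05
ee_pos: [0.4361, -0.0905, 0.0088]
ee_rot: [-0.7, -0.082, 0.704, -0.081]
ft_force: [0.1, 0.1, 0.1]
finger_gap: 0.0656
```

Emit:
{"api": "carry_out", "payload": {"series": [[[2,0,0,0,0,0,60],[4,0,0,0,0,0,60],[6,0,0,0,0,0,60],[8,0,0,0,0,0,60],[8,0,0,0,0,0,60]]]}}

```text
time_s: 16.47
ee_pos: [0.4364, -0.0907, 0.0012]
ee_rot: [-0.701, -0.082, 0.704, -0.081]
ft_force: [0.6, 0.1, -0.2]
finger_gap: 0.0652
```

Run:
```python
from h import *
st();im=cam("wrist");cv2.imwrite("pics/w9.png",im["pixels"][:,:,::-1])
b=cam("side");cv2.imwrite("pics/s9.png",cv2.resize(b["pixels"][150:260,230:360,::-1],None,fx=6,fy=6,interpolation=cv2.INTER_CUBIC))
```

```text
t 16.47 p [436.4 -90.7   1.2] x [-0.005  0.    -1.   ] yawY -76.72 F [ 0.6  0.1 -0.2] gap 65.2 j6 [-0.36  0.35  2.09 -0.    0.7   0.98]
```

View pics/s9.png

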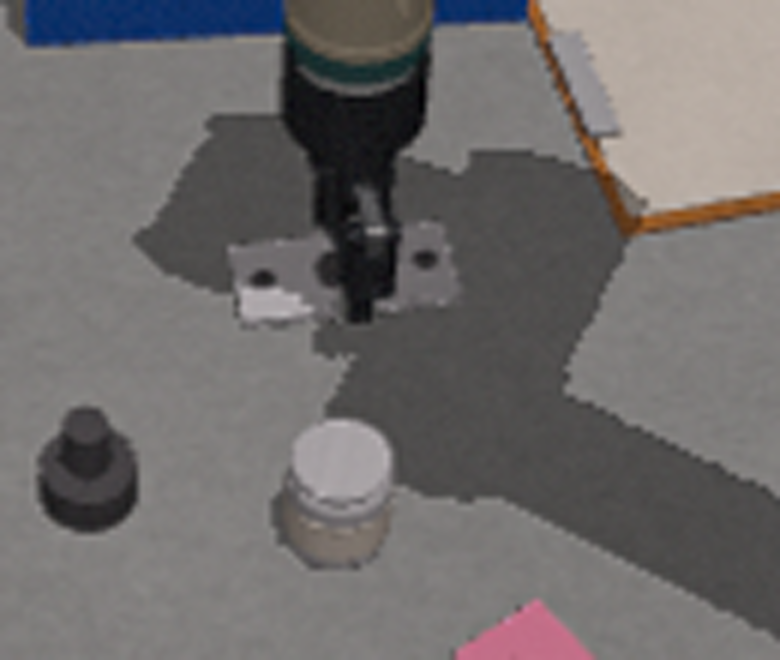

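Emit:
{"api": "carry_out", "payload": {"series": [[[1,0,0,0,0.2,0,60],[2,0,0,0,0.2,0,60],[2.5,0,0,0,0.2,0,60],[3,0,0,0,0.2,0,60],[3,0,0,0,0.2,0,60]]]}}

```text
time_s: 16.98
ee_pos: [0.4363, -0.0906, -0.0018]
ee_rot: [-0.702, -0.082, 0.703, -0.081]
ft_force: [0.0, 1.1, -0.5]
finger_gap: 0.0655
```

Emit:
{"api": "carry_out", "payload": {"series": [[[0.5,0,0,0,0,0,60],[1,0,0,0,0,0,60],[1.5,0,0,0,0,0,60],[2,0,0,0,0,0,60],[2,0,0,0,0,0,60]]]}}

```text
time_s: 17.4
ee_pos: [0.4362, -0.0905, -0.0039]
ee_rot: [-0.702, -0.082, 0.703, -0.081]
ft_force: [-0.0, 0.1, -0.4]
finger_gap: 0.0654
```

Emit:
{"api": "carry_out", "payload": {"series": [[[0,0,0,0,0,0,75],[0,0,0,0,0,0,90],[0,0,0,0,0,0,105],[0,0,0,0,0,0,120],[0,0,0,0,0,0,140]]], "newtons": 40}}

```text
time_s: 17.82
ee_pos: [0.4364, -0.0909, -0.0034]
ee_rot: [-0.702, -0.082, 0.703, -0.082]
ft_force: [-0.3, -1.1, 5.2]
finger_gap: 0.053
```

Emit:
{"api": "carry_out", "payload": {"series": [[[-1,0,0,0,0,0,255],[-2,0,0,0,0,0,255],[-4,0,0,0,0,0,255],[-8,0,0,0,0,0,255],[-14,0,0,0,0,0,255]]]}}

```text
time_s: 18.23
ee_pos: [0.4359, -0.0907, 0.0106]
ee_rot: [-0.701, -0.082, 0.703, -0.081]
ft_force: [-0.4, 0.6, -1.5]
finger_gap: 0.0528
```

Run:
```python
from h import *
st();im=cam("wrist");cv2.imwrite("pics/w10.png",im["pixels"][:,:,::-1])
```

```text
t 18.23 p [435.9 -90.7  10.6] x [-0.003  0.001 -1.   ] yawY -76.7 F [-0.4  0.6 -1.5] gap 52.8 j6 [-0.36  0.34  2.08 -0.    0.72  0.98]
```

View pics/w10.png

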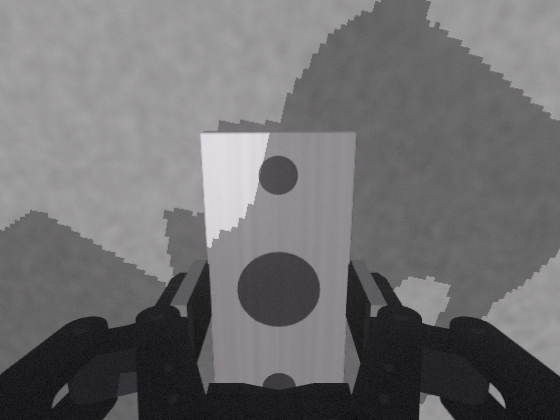

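Emit:
{"api": "carry_out", "payload": {"series": [[[-25,0,0,0,0,0,255],[-60,0,0,0,0,0,255],[-100,0,0,0,0,0,255],[-130,-10,0,0,0,0,255],[-150,-25,0,0,0,0,255]]]}}

```text
time_s: 18.7
ee_pos: [0.4332, -0.0678, 0.1655]
ee_rot: [0.704, 0.08, -0.701, 0.082]
ft_force: [1.0, -0.4, -1.9]
finger_gap: 0.0528
```

Run:
```python
from h import *
st();move([.370,.28,.17],down(-91.2))
```

```text
t 18.7 p [433.2 -67.8 165.5] x [ 0.006 -0.002 -1.   ] yawY -76.78 F [ 1.  -0.4 -1.9] gap 52.8 j6 [-0.31  0.12  1.89 -0.    1.13  1.03]
shift [  -5.7 -353.   -18.1] turn [14.42 -0.31 -0.17] t 18.7
```

Emit:
{"api": "carry_out", "payload": {"series": [[[-2,-36,-2,1,0,0,255],[-4,-74,-4,3,0,0,255],[-5,-114,-6,5,0,0,255],[-5,-154,-8,7,0,0,255],[-5,-194,-10,9,0,0,255]]]}}

```text
time_s: 19.12
ee_pos: [0.3977, 0.1249, 0.1705]
ee_rot: [0.709, 0.024, -0.704, 0.026]
ft_force: [0.6, 0.4, -1.3]
finger_gap: 0.0525
```

Run:
```python
from h import *
st();move([.370,.28,.17],down(-91.2))
```

```text
t 19.12 p [397.7 124.9 170.5] x [ 0.007 -0.002 -1.   ] yawY -85.92 F [ 0.6  0.4 -1.3] gap 52.5 j6 [ 0.14  0.08  1.92 -0.    1.14  1.64]
shift [-1.000e-01 -1.567e+02  1.660e+01] turn [ 5.28 -0.39 -0.13] t 19.12
```

Emit:
{"api": "carry_out", "payload": {"series": [[[0,-36,4,2,0,0,255],[0,-74,8,4,0,0,255],[0,-112,12,5.3,-0.4,0,255],[0,-145,16,5.3,-0.4,0,255],[0,-157,16,5.3,-0.4,0,255]]]}}

```text
time_s: 19.53
ee_pos: [0.3694, 0.2844, 0.1703]
ee_rot: [-0.707, 0.006, 0.707, 0.007]
ft_force: [0.5, 0.7, -1.0]
finger_gap: 0.0525
```

Emit:
{"api": "carry_out", "payload": {"series": [[[0,0,0,0,0,0,255],[0,0,0,0,0,0,255],[0,0,0,0,0,0,255],[0,0,0,0,0,0,255],[0,0,0,0,0,0,255]]]}}

```text
time_s: 19.95
ee_pos: [0.3696, 0.283, 0.1703]
ee_rot: [-0.707, 0.007, 0.707, 0.007]
ft_force: [-0.3, -0.3, -1.3]
finger_gap: 0.0531
```

Run:
```python
from h import *
st();im=cam("wrist");cv2.imwrite("pics/w11.png",im["pixels"][:,:,::-1])
np.savez("w11.npz",R=im["R"],t=im["t"],K=im["K"],D=im["D"])
print(proj(im,[np.r_[fr(JIG,*p),50]/1000 for p in((68,0),(42,35),(-42,35))]).round(1).tolist())
```

```text
t 19.95 p [369.6 283.  170.3] x [-0. -0. -1.] yawY -91.15 F [-0.3 -0.3 -1.3] gap 53.1 j6 [0.5  0.16 1.83 0.   1.16 2.09]
[[236.0, -126.5], [178.3, -73.1], [187.9, 77.4]]
```

View pics/w11.png

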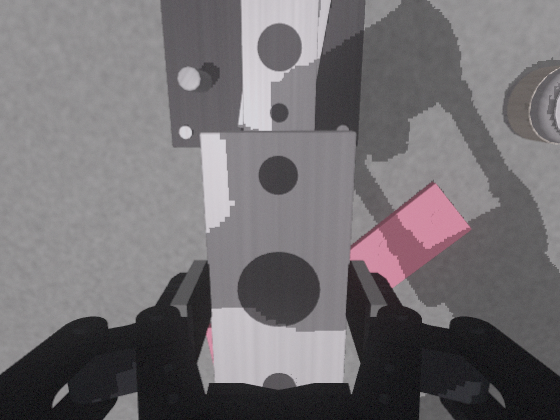

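```bash
cat >> h.py <<'E'
def inf(F,P):
    c,s=np.cos(np.radians(F[1])),np.sin(np.radians(F[1])); d=np.atleast_2d(P)[:,:2]-F[0]; return np.c_[c*d[:,0]+s*d[:,1],-s*d[:,0]+c*d[:,1]]
E
python3 - <<'E'
from h import *
im=dict(np.load("w11.npz"))
P=toplane(im,[(279.5,47),(279,112)],.022)*1e3;print(inf(JIG,P).round(1))
go(JIG,-20,-18,60,-90)
E
```

```text
[[-20.  -25.1]
 [-64.7 -24.9]]
t 20.0 p [369.7 283.1 170.3] x [-0.  0. -1.] yawY -91.15 F [ 1.   0.2 -1. ] gap 53.0 j6 [0.5  0.16 1.83 0.   1.16 2.09]
shift [ 110.3   -5.8 -107.4] turn [0.05 0.01 0.01] t 20.0
```

Run:
```python
from h import *
go(JIG,-16,-14,60,-90)
```

```text
t 20.0 p [369.7 283.1 170.3] x [-0.  0. -1.] yawY -91.15 F [ 1.   0.2 -1. ] gap 53.0 j6 [0.5  0.16 1.83 0.   1.16 2.09]
shift [ 110.3   -9.8 -111.4] turn [0.05 0.01 0.01] t 20.0
```

Emit:
{"api": "carry_out", "payload": {"series": [[[0,-3,-35,0,0,0,255],[10,-6,-70,0,0,0,255],[45,-10,-100,0,0,0,255],[85,-10,-111,0,0,0,255],[105,-10,-111,0,0,0,255]]]}}

```text
time_s: 20.42
ee_pos: [0.4839, 0.2897, 0.0627]
ee_rot: [0.707, -0.008, -0.707, -0.008]
ft_force: [-0.4, 0.2, -1.9]
finger_gap: 0.0526
```

Run:
```python
from h import *
go(JIG,-16,-14,22,-90)
```

```text
t 20.42 p [483.9 289.7  62.7] x [ 0.001 -0.    -1.   ] yawY -91.31 F [-0.4  0.2 -1.9] gap 52.6 j6 [ 0.42  0.4   1.77 -0.    0.97  2.01]
shift [40.6 -1.   2.8] turn [-0.11 -0.05 -0.01] t 20.42
```

Emit:
{"api": "carry_out", "payload": {"series": [[[15,-1,2,0,0,0,255],[28,-1,2,0,0,0,255],[36,-1,2,0,0,0,255],[40,-1,2,0,0,0,255],[41,-1,2,0,0,0,255]]]}}

```text
time_s: 20.83
ee_pos: [0.482, 0.2902, 0.0213]
ee_rot: [0.707, -0.009, -0.707, -0.008]
ft_force: [0.2, -0.7, -0.4]
finger_gap: 0.0524
```

Emit:
{"api": "carry_out", "payload": {"series": [[[0.5,0,0,0,0,0,255],[1,0,0,0,0,0,255],[1.5,0,0,0,0,0,255],[2,0,0,0,0,0,255],[2,0,0,0,0,0,255]]]}}

```text
time_s: 21.25
ee_pos: [0.4822, 0.2904, 0.0198]
ee_rot: [0.707, -0.008, -0.707, -0.008]
ft_force: [0.8, 0.4, -1.3]
finger_gap: 0.053
```

Emit:
{"api": "carry_out", "payload": {"series": [[[0.5,0,0,0,0,0,255],[1,0,0,0,0,0,255],[1.5,0,0,0,0,0,255],[1.5,0,0,0,0,0,255],[1.5,0,0,0,0,0,255]]]}}

```text
time_s: 21.67
ee_pos: [0.4823, 0.2905, 0.0186]
ee_rot: [0.708, -0.008, -0.707, -0.008]
ft_force: [-1.3, -0.8, 2.6]
finger_gap: 0.0529
```

Emit:
{"api": "carry_out", "payload": {"series": [[[0,0,0,0,0,0,85],[0,0,0,0,0,0,75],[0,0,0,0,0,0,65],[0,0,0,0,0,0,60],[-4,0,0,0,0,0,60]]]}}

```text
time_s: 22.08
ee_pos: [0.4818, 0.2902, 0.0221]
ee_rot: [-0.707, 0.009, 0.707, 0.008]
ft_force: [0.5, 0.2, 0.4]
finger_gap: 0.0653
```

Emit:
{"api": "carry_out", "payload": {"series": [[[-15,0,0,0,0,0,60],[-45,0,0,0,0,0,60],[-80,0,20,0,0,0,60],[-115,0,60,0,0,0,60],[-130,0,85,0,0,0,0]]]}}

```text
time_s: 22.5
ee_pos: [0.3977, 0.2927, 0.1544]
ee_rot: [0.708, -0.008, -0.706, -0.009]
ft_force: [-0.2, 1.0, 0.0]
finger_gap: 0.0754
```

Emit:
{"api": "carry_out", "payload": {"series": [[[-15,0,5,0,0,0,0],[-20,0,10,0,0,0,0],[-20,0,10,0,0,0,0],[-20,0,10,0,0,0,0],[-20,0,10,0,0,0,0]]]}}

```text
time_s: 22.92
ee_pos: [0.3879, 0.2926, 0.1732]
ee_rot: [0.708, -0.009, -0.706, -0.009]
ft_force: [0.1, 0.1, -0.6]
finger_gap: 0.0853
```

Run:
```python
from h import *
st();im=cam("wrist");cv2.imwrite("pics/w12.png",im["pixels"][:,:,::-1])
np.savez("w12.npz",R=im["R"],t=im["t"],K=im["K"],D=im["D"])
print(proj(im,[np.r_[fr(JIG,*p),50]/1000 for p in((68,0),(42,35),(-42,35))]).round(1).tolist())
```

```text
t 22.92 p [387.9 292.6 173.2] x [ 0.002 -0.    -1.   ] yawY -91.45 F [ 0.1  0.1 -0.6] gap 85.3 j6 [ 0.5   0.18  1.78 -0.    1.17  2.1 ]
[[252.9, -85.6], [197.0, -35.2], [205.0, 106.7]]
```

View pics/w12.png

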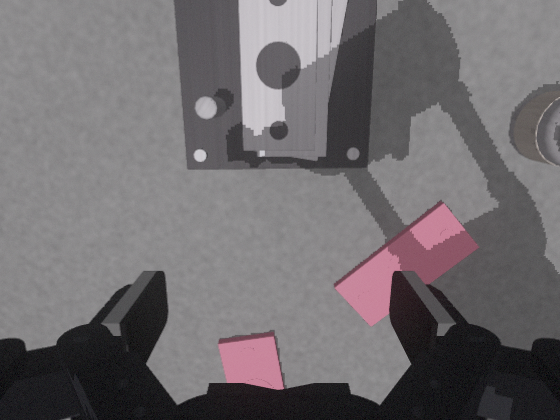

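Run:
```python
from h import *
im=dict(np.load("w12.npz"))
P=toplane(im,[(278.5,66),(278.5,130)],.030)*1e3;print(inf(JIG,P).round(1))
go(JIG,-16,-85,100,0)
```

```text
[[-14.7 -14.9]
 [-59.1 -14.7]]
t 22.97 p [387.9 292.6 173. ] x [ 0.001 -0.    -1.   ] yawY -91.46 F [-0.9  0.8 -0.8] gap 85.1 j6 [ 0.5   0.18  1.78 -0.    1.17  2.1 ]
shift [ 73.1  70.5 -93.6] turn [-9.026e+01 -4.000e-02 -6.000e-02] t 22.97
```

Emit:
{"api": "carry_out", "payload": {"series": [[[0,25,-20,-7,0,0,45],[0,50,-45,-14,0,0,45],[0,70,-70,-21,0,0,45],[0,70,-90,-28,0,0,45],[0,70,-94,-35,0,0,45]]]}}

```text
time_s: 23.38
ee_pos: [0.4844, 0.2185, 0.1715]
ee_rot: [0.677, 0.204, -0.676, 0.205]
ft_force: [0.3, 0.1, 1.0]
finger_gap: 0.0702
```

Emit:
{"api": "carry_out", "payload": {"series": [[[0,0,0,-7,0,0,45],[0,0,0,-14,0,0,45],[10,0,0,-21,0,0,45],[20,0,0,-28,0,0,45],[30,0,0,-35,0,0,45]]]}}

```text
time_s: 23.8
ee_pos: [0.4848, 0.2179, 0.1396]
ee_rot: [-0.583, -0.4, 0.583, -0.401]
ft_force: [0.2, 0.8, 0.1]
finger_gap: 0.07
```

Run:
```python
from h import *
go(JIG,-16,-85,60,0)
```

```text
t 23.8 p [484.8 217.9 139.6] x [-0.    -0.002 -1.   ] yawY -21.05 F [0.2 0.8 0.1] gap 70.0 j6 [ 0.29  0.28  1.74 -0.    1.12  0.66]
shift [79.6 -5.5 -0. ] turn [-1.985e+01  1.000e-01 -1.000e-02] t 23.8
```

Emit:
{"api": "carry_out", "payload": {"series": [[[15,-5,0,-7,0,0,45],[35,-5,0,-14,0,0,45],[55,-5,0,-20,0,0,45],[75,-5,0,-20,0,0,45],[79,-5,0,-20,0,0,45]]]}}

```text
time_s: 24.22
ee_pos: [0.4778, 0.2183, 0.0562]
ee_rot: [-0.502, -0.496, 0.508, -0.494]
ft_force: [-0.5, -0.3, -0.1]
finger_gap: 0.0702
```

Run:
```python
from h import *
go(JIG,-16,-85,4,0)
```

```text
t 24.22 p [477.8 218.3  56.2] x [-0.008 -0.004 -1.   ] yawY -1.1 F [-0.5 -0.3 -0.1] gap 70.2 j6 [ 0.3   0.37  1.86 -0.    0.93  0.32]
shift [52.2  2.4 -1.7] turn [0.1  0.26 0.48] t 24.22
```

Emit:
{"api": "carry_out", "payload": {"series": [[[20,2,-1,0,0.2,0.4,45],[35,2,-1,0,0.2,0.4,45],[45,2,-1,0,0.2,0.4,45],[50,2,-1,0,0.2,0.4,45],[52,2,-1,0,0.2,0.4,45]]]}}

```text
time_s: 24.63
ee_pos: [0.4793, 0.2189, 0.0034]
ee_rot: [-0.504, -0.495, 0.506, -0.495]
ft_force: [-0.4, 0.9, -0.2]
finger_gap: 0.0699
```

Run:
```python
from h import *
go(JIG,-16,-85,1.5,0)
a=cam("scene");b=cam("side")
cv2.imwrite("pics/a13.png",cv2.resize(a["pixels"][160:260,310:440,::-1],None,fx=6,fy=6,interpolation=cv2.INTER_CUBIC))
```

```text
t 24.63 p [479.3 218.9   3.4] x [-0.003 -0.001 -1.   ] yawY -1.13 F [-0.4  0.9 -0.2] gap 69.9 j6 [ 0.3   0.44  1.91 -0.    0.79  0.32]
shift [ 1.9  0.4 -0.9] turn [0.07 0.09 0.15] t 24.63
```

View pics/a13.png

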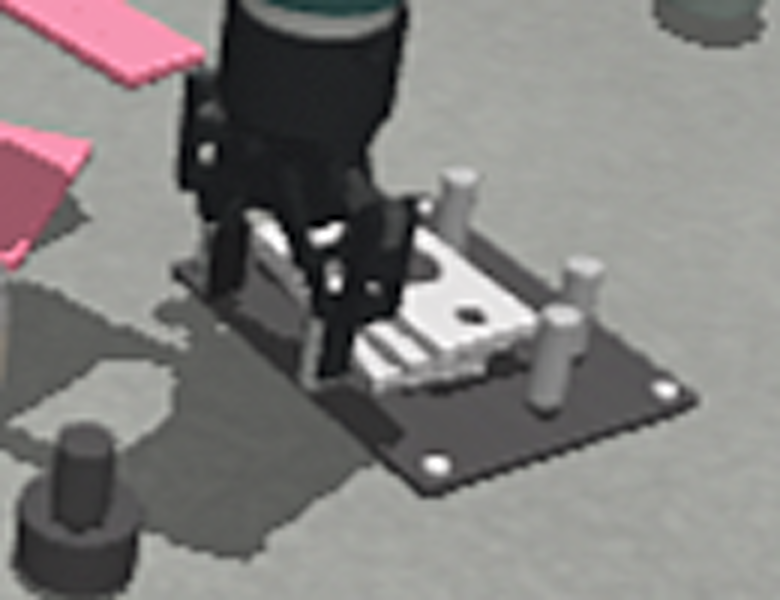

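Emit:
{"api": "carry_out", "payload": {"series": [[[1,0,0,0,0,0,45],[1.5,0,0,0,0,0,45],[1.5,0,-4,0,0,0,45],[1.5,0,-8,0,0,0,45],[1.5,0,-12,0,0,0,45]]]}}

```text
time_s: 25.15
ee_pos: [0.4803, 0.2315, 0.0032]
ee_rot: [-0.505, -0.495, 0.505, -0.495]
ft_force: [0.6, -2.2, 1.0]
finger_gap: 0.0705
```

Emit:
{"api": "carry_out", "payload": {"series": [[[0,0,-4,0,0,0,45],[0,0,-8,0,0,0,45],[0,0,-12,0,0,0,45],[0,0,-16,0,0,0,45],[0,0,-20,0,0,0,45]]]}}

```text
time_s: 25.57
ee_pos: [0.4806, 0.2515, 0.0034]
ee_rot: [-0.504, -0.495, 0.505, -0.496]
ft_force: [-0.4, -3.0, 3.3]
finger_gap: 0.0708
```

Run:
```python
from h import *
go(JIG,-16,-38,2,0)
```

```text
t 25.57 p [480.6 251.5   3.4] x [-0.    -0.002 -1.   ] yawY -1.07 F [-0.4 -3.   3.3] gap 70.8 j6 [ 0.35  0.45  1.88 -0.    0.81  0.37]
shift [  1.3  -0.2 -15.2] turn [0.13 0.1  0.02] t 25.57
```

Emit:
{"api": "carry_out", "payload": {"series": [[[-0.5,0,-3,0,0,0,45],[-0.5,0,-6,0,0,0,45],[-0.5,0,-9,0,0,0,45],[-0.5,0,-11,0,0,0,45],[-0.5,0,-13,0,0,0,45]]]}}

```text
time_s: 25.98
ee_pos: [0.4805, 0.2645, 0.0037]
ee_rot: [-0.504, -0.495, 0.505, -0.496]
ft_force: [-0.4, -3.6, 2.2]
finger_gap: 0.0708
```

Emit:
{"api": "carry_out", "payload": {"series": [[[0,0,-1,0,0,0,45],[0,0,-2,0,0,0,45],[0,0,-3,0,0,0,45],[0,0,-4,0,0,0,45],[0,0,-4,0,0,0,45]]]}}

```text
time_s: 26.4
ee_pos: [0.4803, 0.2656, 0.0037]
ee_rot: [-0.501, -0.495, 0.506, -0.498]
ft_force: [0.7, -11.4, 5.8]
finger_gap: 0.0702
```

Run:
```python
from h import *
go(JIG,-16,-38,3,0)
im=cam("wrist");cv2.imwrite("pics/w14.png",im["pixels"][:,:,::-1])
```

```text
t 26.4 p [480.3 265.6   3.7] x [-0.002 -0.008 -1.   ] yawY -0.87 F [  0.7 -11.4   5.8] gap 70.2 j6 [ 0.38  0.46  1.86 -0.01  0.82  0.4 ]
shift [ 0.7  0.4 -1.1] turn [0.33 0.44 0.12] t 26.4
```

View pics/w14.png

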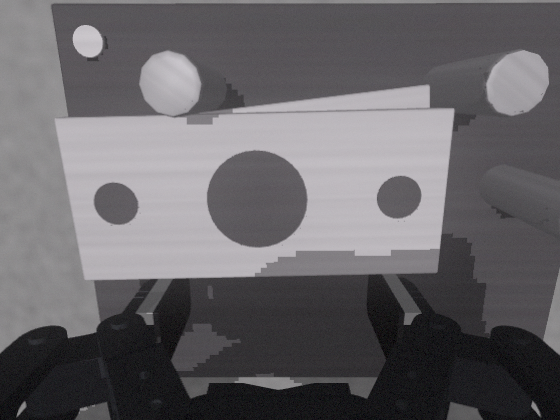

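Emit:
{"api": "carry_out", "payload": {"series": [[[0,0,8,0,0,0,45],[0,0,16,0,0,0,45],[-25,0,24,0,0,0,120],[-60,-20,24,0,0,0,160],[-95,-50,20,7,0,0,200]]]}}

```text
time_s: 26.87
ee_pos: [0.4346, 0.2465, 0.0961]
ee_rot: [-0.533, -0.462, 0.536, -0.464]
ft_force: [0.4, 1.0, 0.5]
finger_gap: 0.0346
```

Run:
```python
from h import *
go(JIG,-115,-4,90,-90)
```

```text
t 26.87 p [434.6 246.5  96.1] x [-0.001 -0.006 -1.   ] yawY -8.18 F [0.4 1.  0.5] gap 34.6 j6 [ 0.38  0.28  1.86 -0.01  1.    0.53]
shift [  5.8 -59.7 -48.4] turn [83.02  0.31 -0.23] t 26.87
```

Emit:
{"api": "carry_out", "payload": {"series": [[[0,-20,-15,7,0,0,190],[0,-45,-35,14,0,0,190],[0,-60,-48,21,0,0,190],[0,-60,-48,28,0,0,190],[0,-60,-48,35,0,0,190]]]}}

```text
time_s: 27.28
ee_pos: [0.3809, 0.3038, 0.0959]
ee_rot: [-0.649, -0.278, 0.651, -0.281]
ft_force: [-0.1, 0.2, -0.1]
finger_gap: 0.0216
```

Emit:
{"api": "carry_out", "payload": {"series": [[[5,0,0,7,0,0,190],[10,0,0,14,0,0,190],[15,0,0,21,0,0,190],[20,0,0,28,0,0,190],[25,0,0,35,0,0,190]]]}}

```text
time_s: 27.7
ee_pos: [0.3807, 0.3042, 0.0706]
ee_rot: [-0.703, -0.068, 0.704, -0.07]
ft_force: [0.7, 0.3, 0.3]
finger_gap: 0.0219
```

Run:
```python
from h import *
go(JIG,-108,-4,20,-90)
im=cam("wrist");cv2.imwrite("pics/w15.png",im["pixels"][:,:,::-1])
```

```text
t 27.7 p [380.7 304.2  70.6] x [-0.002 -0.002 -1.   ] yawY -78.84 F [0.7 0.3 0.3] gap 21.9 j6 [ 0.53  0.3   1.92 -0.    0.92  1.91]
shift [50.6  3.1 -8.4] turn [12.36  0.1  -0.13] t 27.7
```

View pics/w15.png

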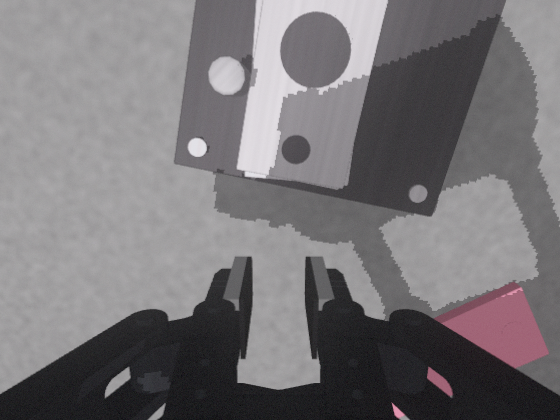

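Emit:
{"api": "carry_out", "payload": {"series": [[[10,1,2,6,0,0,190],[25,3,2,12.4,0,0,190],[40,3,2,12.4,0,0,190],[55,3,2,12.4,0,0,190],[62,3,2,12.4,0,0,190]]]}}

```text
time_s: 28.17
ee_pos: [0.3776, 0.2999, 0.0064]
ee_rot: [-0.705, 0.01, 0.709, 0.007]
ft_force: [-0.4, -0.6, -0.2]
finger_gap: 0.0221
```

Run:
```python
from h import *
go(JIG,-108,-4,8.5,-90)
```

```text
t 28.17 p [377.6 299.9   6.4] x [-0.005 -0.004 -1.   ] yawY -91.38 F [-0.4 -0.6 -0.2] gap 22.1 j6 [ 0.53  0.39  2.01 -0.    0.76  2.12]
shift [ -2.2  -3.  -11.7] turn [-0.18  0.3  -0.22] t 28.17
```

Emit:
{"api": "carry_out", "payload": {"series": [[[-2,-3,-4,0,0.3,0,190],[-2,-3,-9,0,0.3,0,190],[-2,-3,-14,0,0.3,0,190],[-2,-3,-19,0,0.3,0,190],[-2,-3,-24,0,0.3,0,190]]]}}

```text
time_s: 28.58
ee_pos: [0.4017, 0.3025, 0.009]
ee_rot: [-0.707, 0.01, 0.708, 0.007]
ft_force: [-9.6, 1.6, 7.6]
finger_gap: 0.0219
```

Emit:
{"api": "carry_out", "payload": {"series": [[[0,0,-4,0,0,0,190],[0,0,-8,0,0,0,190],[0,0,-12,0,0,0,190],[0,0,-16,0,0,0,190],[0,0,-19,0,0,0,190]]]}}

```text
time_s: 29.0
ee_pos: [0.4031, 0.2984, 0.0079]
ee_rot: [-0.694, 0.014, 0.72, 0.006]
ft_force: [-36.7, 5.1, 25.8]
finger_gap: 0.0217
```

Run:
```python
from h import *
go(JIG,-71,-4,8.5,-90)
im=cam("wrist");cv2.imwrite("pics/w16.png",im["pixels"][:,:,::-1])
```

```text
t 29.0 p [403.1 298.4   7.9] x [-0.036 -0.012 -0.999] yawY -91.57 F [-36.7   5.1  25.8] gap 21.7 j6 [0.49 0.42 1.94 0.01 0.82 2.09]
shift [ -1.5  -4.1 -23.2] turn [-0.39  2.04 -0.71] t 29.0
```

View pics/w16.png

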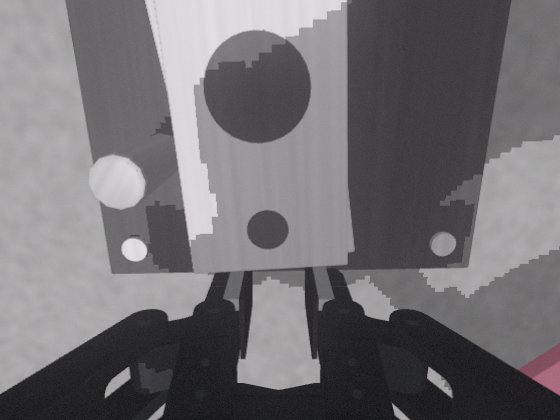

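Emit:
{"api": "carry_out", "payload": {"series": [[[0,0,8,0,0,0,190],[0,0,18,0,1.5,0,190],[-30,0,20,0,2,-0.7,120],[-65,0,20,0,2,-0.7,60],[-100,0,10,0,2,-0.7,0]]]}}

```text
time_s: 29.47
ee_pos: [0.3942, 0.2988, 0.1089]
ee_rot: [-0.706, 0.01, 0.708, 0.008]
ft_force: [2.0, 0.0, 0.5]
finger_gap: 0.0571
```

Run:
```python
from h import *
go(JIG,-5,-5,100,-90)
im=cam("wrist");cv2.imwrite("pics/w17.png",im["pixels"][:,:,::-1])
np.savez("w17.npz",R=im["R"],t=im["t"],K=im["K"],D=im["D"])
```

```text
t 29.47 p [394.2 298.8 108.9] x [-0.004 -0.002 -1.   ] yawY -91.49 F [2.  0.  0.5] gap 57.1 j6 [ 0.51  0.26  1.86 -0.    1.03  2.1 ]
shift [  8.5  -3.3 -98.2] turn [-0.29  0.23 -0.14] t 29.47
```

View pics/w17.png

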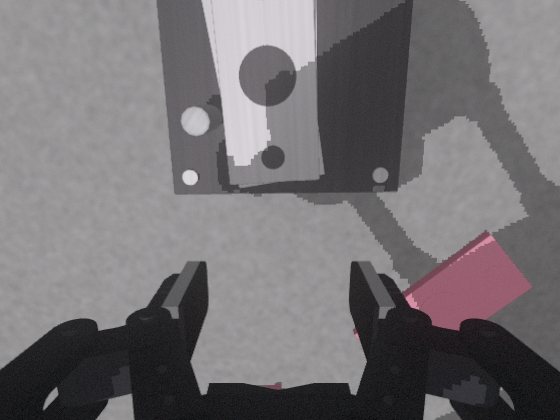

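Run:
```python
from h import *
im=dict(np.load("w17.npz"))
P=toplane(im,[(267,76),(272.5,157)],.030)*1e3;print(inf(JIG,P).round(1))
go(JIG,-5,-5,100,-90)
```

```text
[[-19.5  -2.5]
 [-64.2  -5.1]]
t 29.52 p [403.  302.2 116.4] x [ 0.014  0.006 -1.   ] yawY -91.51 F [4.8 2.6 4.8] gap 64.8 j6 [ 0.51  0.26  1.84 -0.    1.03  2.1 ]
shift [ 17.6   0.5 -89.2] turn [-0.31 -0.77  0.37] t 29.52
```

Emit:
{"api": "carry_out", "payload": {"series": [[[0,-3,-30,0,-0.7,0.3,0],[5,-3,-60,0,-0.7,0.3,0],[12,-3,-80,0,-0.7,0.3,0],[17,-3,-89,0,-0.7,0.3,0],[17,-3,-89,0,-0.7,0.3,0]]]}}

```text
time_s: 29.93
ee_pos: [0.494, 0.3025, 0.0995]
ee_rot: [0.707, -0.01, -0.707, -0.01]
ft_force: [-1.1, 0.0, -0.4]
finger_gap: 0.0857
```

Run:
```python
from h import *
go(JIG,-5,-1,5,-90)
im=cam("wrist");cv2.imwrite("pics/w18.png",im["pixels"][:,:,::-1])
```

```text
t 29.93 p [494.  302.5  99.5] x [ 0.001  0.001 -1.   ] yawY -91.6 F [-1.1  0.  -0.4] gap 85.7 j6 [0.43 0.38 1.69 0.   1.06 2.03]
shift [94.5 -0.9  1.7] turn [-0.4  -0.06  0.05] t 29.93
```

View pics/w18.png

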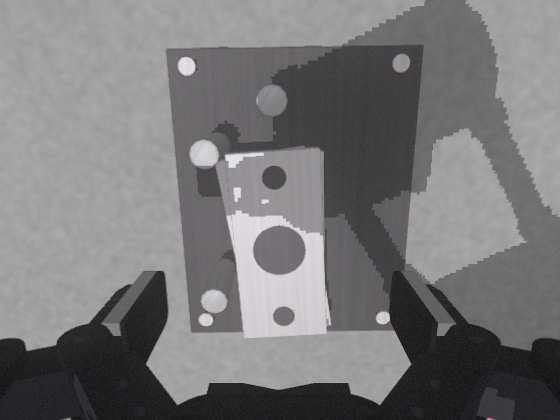

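Emit:
{"api": "carry_out", "payload": {"series": [[[25,2,1,0,0,0,0],[50,2,1,-0.3,0,0,0],[75,2,1,-0.3,0,0,0],[88,2,1,-0.3,0,0,0],[92,2,1,-0.3,0,0,0]]]}}

```text
time_s: 30.4
ee_pos: [0.4871, 0.2995, 0.0054]
ee_rot: [-0.705, 0.008, 0.71, 0.007]
ft_force: [-1.3, 0.3, -0.5]
finger_gap: 0.0852
```

Run:
```python
from h import *
go(JIG,-5,-4,5,-90)
```

```text
t 30.4 p [487.1 299.5   5.4] x [-0.007 -0.002 -1.   ] yawY -91.24 F [-1.3  0.3 -0.5] gap 85.2 j6 [0.43 0.49 1.81 0.   0.86 2.02]
shift [ 0.4 -1.1 -5.3] turn [-0.04  0.41 -0.13] t 30.4
```

Close slowly to square the pile between the pads.

Emit:
{"api": "carry_out", "payload": {"series": [[[0,-1,-4,0,0.4,0,30],[0,-1,-5,0,0.4,0,50],[0,-1,-5,0,0.4,0,65],[0,-1,-5,0,0.4,0,80],[0,-1,-5,0,0.4,0,90]]], "newtons": 40}}

```text
time_s: 30.82
ee_pos: [0.4932, 0.3012, 0.0069]
ee_rot: [0.708, -0.008, -0.706, -0.007]
ft_force: [-0.7, 1.6, 5.0]
finger_gap: 0.0555
```

Emit:
{"api": "carry_out", "payload": {"series": [[[0,0,0,0,0,0,100],[0,0,0,0,0,0,110],[0,0,0,0,0,0,120],[0,0,0,0,0,0,140],[0,0,0,0,0,0,160]]]}}

```text
time_s: 31.23
ee_pos: [0.4935, 0.3011, 0.0075]
ee_rot: [0.708, -0.008, -0.706, -0.007]
ft_force: [-0.2, -1.9, 5.6]
finger_gap: 0.0535
```

Run:
```python
from h import *
go(JIG,-5,-4,5,-90)
im=cam("wrist");cv2.imwrite("pics/w19.png",im["pixels"][:,:,::-1])
```

```text
t 31.23 p [493.5 301.1   7.5] x [ 0.003 -0.001 -1.   ] yawY -91.24 F [-0.2 -1.9  5.6] gap 53.5 j6 [ 0.43  0.49  1.8  -0.    0.85  2.02]
shift [2.5 0.6 1.1] turn [-0.04 -0.2  -0.03] t 31.23
```

View pics/w19.png

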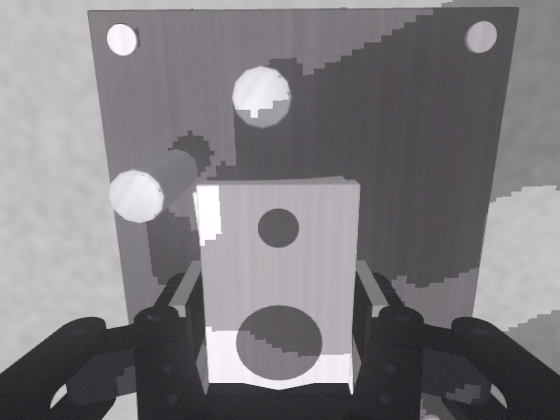

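Emit:
{"api": "carry_out", "payload": {"series": [[[0,-1,0,0,0,0,160],[0,-2,0,0,0,0,160],[0,-3,0,0,0,0,160],[0,-4,0,0,0,0,160],[0,-4.5,0,0,0,0,160]]]}}

```text
time_s: 31.7
ee_pos: [0.4935, 0.3047, 0.0075]
ee_rot: [0.708, -0.008, -0.706, -0.007]
ft_force: [-0.0, -6.9, 4.6]
finger_gap: 0.0536
```

Emit:
{"api": "carry_out", "payload": {"series": [[[0,-0.5,0,0,0,0,160],[0,-1,0,0,0,0,160],[0,-1.5,0,0,0,0,160],[0,-1.5,0,0,0,0,160],[0,-1.5,0,0,0,0,160]]]}}

```text
time_s: 32.12
ee_pos: [0.4934, 0.305, 0.0075]
ee_rot: [0.708, -0.009, -0.706, -0.006]
ft_force: [-0.9, -7.4, 5.4]
finger_gap: 0.0537
```

Run:
```python
from h import *
go(JIG,-5,0,5,-90)
```

```text
t 32.12 p [493.4 305.    7.5] x [ 0.002 -0.005 -1.   ] yawY -91.17 F [-0.9 -7.4  5.4] gap 53.7 j6 [ 0.44  0.49  1.79 -0.01  0.86  2.03]
shift [2.5 0.5 0.9] turn [ 0.03 -0.15 -0.26] t 32.12
```

Emit:
{"api": "carry_out", "payload": {"series": [[[0,0,-3,0,0,0,160],[0,0,-6,0,0,0,160],[0,0,-9,0,0,0,160],[0,0,-12,0,0,0,160],[0,0,-14,0,0,0,160]]]}}

```text
time_s: 32.53
ee_pos: [0.4963, 0.3035, 0.0074]
ee_rot: [-0.7, 0.011, 0.714, 0.005]
ft_force: [-21.9, -5.1, 21.5]
finger_gap: 0.0536
```

Run:
```python
from h import *
go(JIG,9,0,5,-90)
im=cam("wrist");cv2.imwrite("pics/w20.png",im["pixels"][:,:,::-1])
```

```text
t 32.53 p [496.3 303.5   7.4] x [-0.019 -0.008 -1.   ] yawY -91.27 F [-21.9  -5.1  21.5] gap 53.6 j6 [0.43 0.5  1.77 0.   0.89 2.02]
shift [  2.2  -1.  -10.2] turn [-0.08  1.08 -0.51] t 32.53
```

View pics/w20.png

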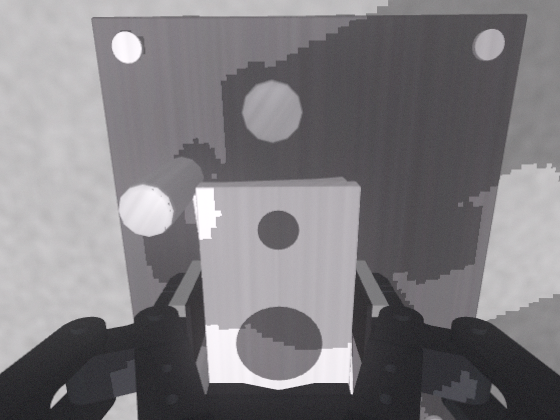

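Emit:
{"api": "carry_out", "payload": {"series": [[[0,0,2,0,1,-0.4,160],[0,1,3,0,1,-0.4,100],[0,2,3,0,1,-0.4,40],[0,3,3,0,1,-0.4,0],[0,3,3,0,1,-0.4,0]]]}}

```text
time_s: 33.0
ee_pos: [0.4947, 0.3003, 0.0073]
ee_rot: [0.707, -0.009, -0.707, -0.007]
ft_force: [-0.4, -0.3, -0.0]
finger_gap: 0.085
```

Run:
```python
from h import *
go(JIG,-3,-4,1,-90)
im=cam("wrist");cv2.imwrite("pics/w21.png",im["pixels"][:,:,::-1])
```

```text
t 33.0 p [494.7 300.3   7.3] x [ 0.    -0.002 -1.   ] yawY -91.26 F [-0.4 -0.3 -0. ] gap 85.0 j6 [ 0.43  0.49  1.79 -0.    0.86  2.02]
shift [ 6.3 -0.2  0.3] turn [-0.06 -0.03 -0.13] t 33.0
```

View pics/w21.png

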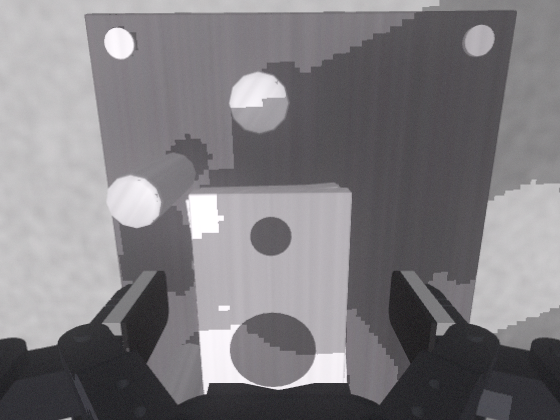

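Emit:
{"api": "carry_out", "payload": {"series": [[[2,0,0,0,0,0,0],[4,0,0,0,0,0,0],[6,0,0,0,0,0,0],[6.5,0,0,0,0,0,0],[6.5,0,0,0,0,0,0]]]}}

```text
time_s: 33.47
ee_pos: [0.4945, 0.3002, 0.0003]
ee_rot: [-0.707, 0.009, 0.707, 0.007]
ft_force: [-1.3, 0.8, -1.2]
finger_gap: 0.0854
```

Emit:
{"api": "carry_out", "payload": {"series": [[[0,0,0,0,0,0,30],[0,0,0,0,0,0,50],[0,0,0,0,0,0,65],[0,0,0,0,0,0,80],[0,0,0,0,0,0,90]]]}}

```text
time_s: 33.88
ee_pos: [0.4957, 0.3014, 0.002]
ee_rot: [0.708, -0.008, -0.706, -0.008]
ft_force: [-1.5, 1.9, 8.2]
finger_gap: 0.0553
```

Emit:
{"api": "carry_out", "payload": {"series": [[[0,0,0,0,0,0,100],[0,0,0,0,0,0,110],[0,0,0,0,0,0,120],[0,0,0,0,0,0,140],[0,0,0,0,0,0,160]]]}}

```text
time_s: 34.3
ee_pos: [0.496, 0.3018, 0.0025]
ee_rot: [0.708, -0.008, -0.706, -0.008]
ft_force: [-0.3, 1.2, 5.5]
finger_gap: 0.0534
```

Run:
```python
from h import *
go(JIG,-3,-4,1,-90)
im=cam("wrist");cv2.imwrite("pics/w22.png",im["pixels"][:,:,::-1])
```

```text
t 34.3 p [496.  301.8   2.5] x [ 0.003  0.001 -1.   ] yawY -91.31 F [-0.3  1.2  5.5] gap 53.4 j6 [ 0.43  0.5   1.8  -0.    0.84  2.02]
shift [1.4 1.3 1.6] turn [-0.11 -0.19  0.04] t 34.3
```

View pics/w22.png

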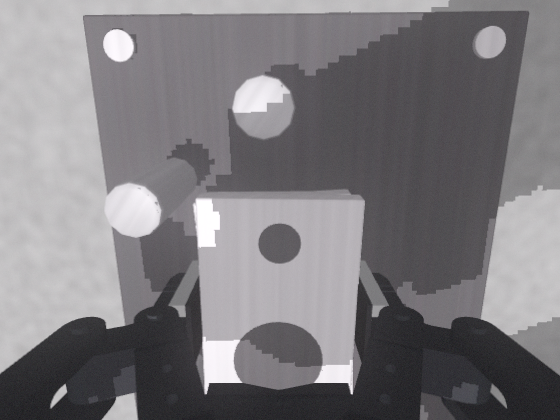

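Run:
```python
from h import *
im=cam("wrist")
cv2.imwrite("pics/w22c.png",cv2.resize(im["pixels"][150:260,160:400,::-1],None,fx=3.3,fy=3.3,interpolation=cv2.INTER_CUBIC))
a=cam("scene")
cv2.imwrite("pics/a22.png",cv2.resize(a["pixels"][180:250,330:440,::-1],None,fx=7,fy=7,interpolation=cv2.INTER_CUBIC))
b=cam("side")
cv2.imwrite("pics/b22.png",cv2.resize(b["pixels"][265:335,205:305,::-1],None,fx=8,fy=8,interpolation=cv2.INTER_CUBIC))
```

```text
(no output)
```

View pics/w22c.png

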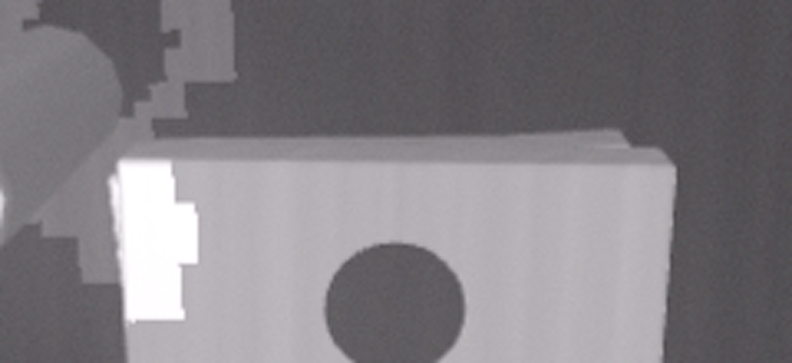

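View pics/a22.png

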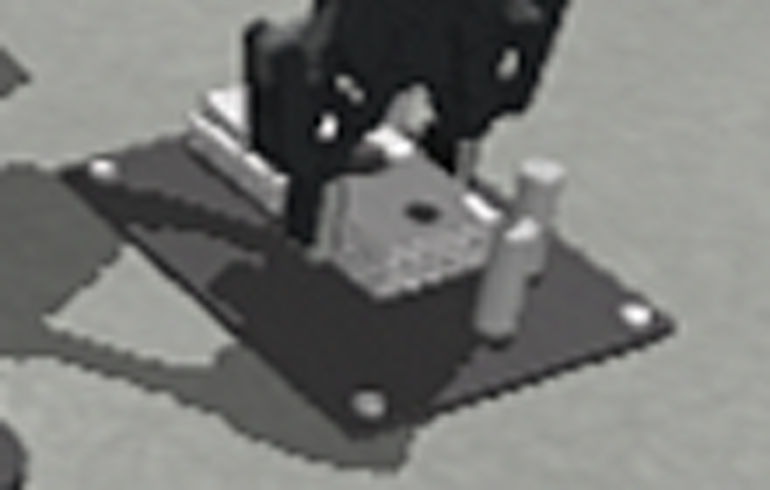

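View pics/b22.png

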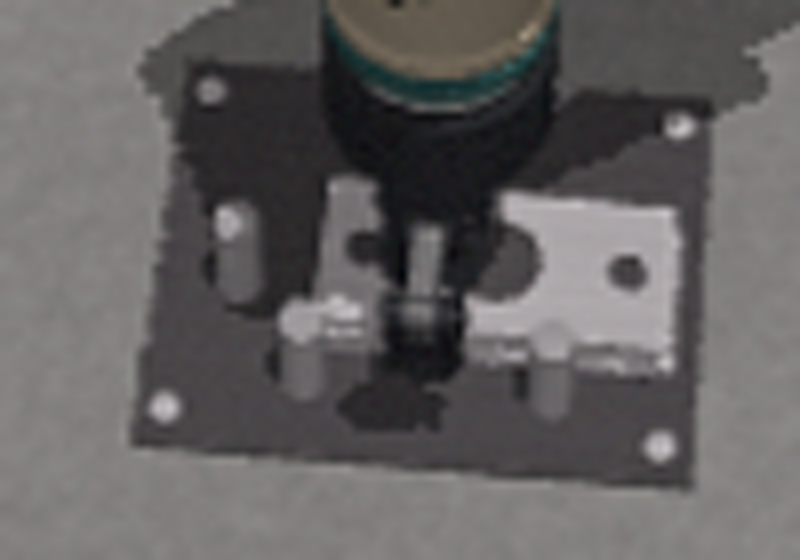

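Emit:
{"api": "carry_out", "payload": {"series": [[[0,0,-2,0,0,0,160],[0,0,-4,0,0,0,160],[0,0,-6,0,0,0,160],[0,0,-8,0,0,0,160],[0,0,-8,0,0,0,160]]]}}

```text
time_s: 34.92
ee_pos: [0.5012, 0.3013, 0.0024]
ee_rot: [-0.706, 0.008, 0.708, 0.008]
ft_force: [-6.7, 0.8, 8.0]
finger_gap: 0.0535
```

Emit:
{"api": "carry_out", "payload": {"series": [[[0,0,-2,0,0,0,160],[0,0,-4,0,0,0,160],[0,0,-6,0,0,0,160],[0,0,-8,0,0,0,160],[0,0,-9,0,0,0,160]]]}}

```text
time_s: 35.33
ee_pos: [0.5073, 0.3008, 0.0024]
ee_rot: [-0.704, 0.009, 0.71, 0.008]
ft_force: [-6.1, 0.8, 9.1]
finger_gap: 0.0535
```

Run:
```python
from h import *
go(JIG,10,-3,1,-90)
im=cam("wrist")
cv2.imwrite("pics/w23.png",im["pixels"][:,:,::-1])
```

```text
t 35.33 p [507.3 300.8   2.4] x [-0.008 -0.001 -1.   ] yawY -91.35 F [-6.1  0.8  9.1] gap 53.5 j6 [0.42 0.51 1.77 0.   0.87 2.01]
shift [ 1.4 -0.4 -0.1] turn [-0.15  0.46 -0.08] t 35.33
```

View pics/w23.png

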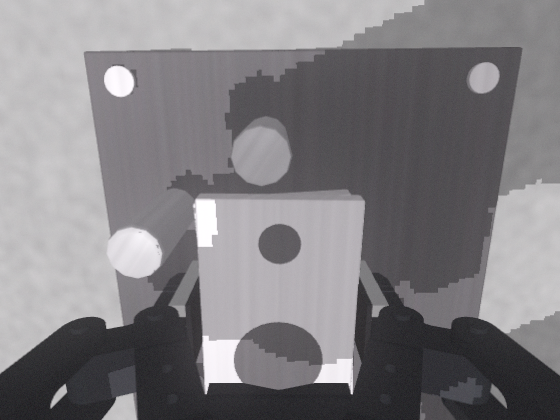

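Emit:
{"api": "carry_out", "payload": {"series": [[[0,0,-2,0,0,0,160],[0,0,-4,0,0,0,160],[0,0,-5,0,0,0,160],[0,0,-6,0,0,0,160],[0,0,-7,0,0,0,160]]]}}

```text
time_s: 35.8
ee_pos: [0.5115, 0.3004, 0.0025]
ee_rot: [-0.702, 0.009, 0.712, 0.008]
ft_force: [-7.1, -0.1, 9.9]
finger_gap: 0.0535
```

Emit:
{"api": "carry_out", "payload": {"series": [[[0,0,-1,0,0,0,160],[0,0,-2,0,0,0,160],[0,0,-3,0,0,0,160],[0,0,-3,0,0,0,160],[0,0,-3,0,0,0,160]]]}}

```text
time_s: 36.22
ee_pos: [0.5122, 0.3002, 0.0025]
ee_rot: [-0.701, 0.009, 0.713, 0.008]
ft_force: [-5.6, 1.3, 7.2]
finger_gap: 0.0533
```

Run:
```python
from h import *
go(JIG,10,-3,1,-90)
im=cam("wrist")
cv2.imwrite("pics/w24.png",im["pixels"][:,:,::-1])
```

```text
t 36.22 p [512.2 300.2   2.5] x [-0.018 -0.002 -1.   ] yawY -91.37 F [-5.6  1.3  7.2] gap 53.3 j6 [0.41 0.52 1.75 0.01 0.89 2.  ]
shift [ 1.6 -0.9  4.8] turn [-0.17  1.04 -0.15] t 36.22
```

View pics/w24.png

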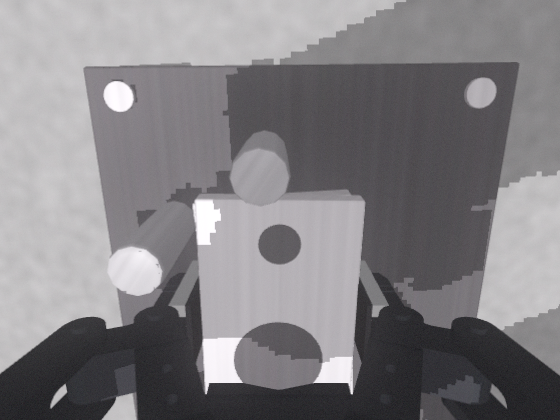

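Emit:
{"api": "carry_out", "payload": {"series": [[[0,0,0,0,1,0,120],[0,0,1,0,1,0,60],[1,0,1,0,1,0,0],[3,0,1,0,1,0,0],[4,0,1,0,1,0,0]]]}}

```text
time_s: 36.68
ee_pos: [0.5113, 0.3, -0.0021]
ee_rot: [-0.707, 0.01, 0.707, 0.007]
ft_force: [-0.5, 0.0, 0.1]
finger_gap: 0.0853
```

Emit:
{"api": "carry_out", "payload": {"series": [[[0,0,0,0,0,0,40],[0,0,0,0,0,0,60],[0,0,0,0,0,0,80],[0,0,0,0,0,0,110],[0,0,0,0,0,0,160]]], "newtons": 60}}

```text
time_s: 37.1
ee_pos: [0.5141, 0.3013, 0.0024]
ee_rot: [0.709, -0.009, -0.705, -0.008]
ft_force: [-2.5, -1.4, 22.8]
finger_gap: 0.0532
```

Run:
```python
from h import *
go(JIG,10,-3,1,-90)
im=cam("wrist")
cv2.imwrite("pics/w25.png",im["pixels"][:,:,::-1])
cv2.imwrite("pics/w25c.png",cv2.resize(im["pixels"][150:260,160:400,::-1],None,fx=3.3,fy=3.3,interpolation=cv2.INTER_CUBIC))
```

```text
t 37.1 p [514.1 301.3   2.4] x [ 0.005 -0.    -1.   ] yawY -91.37 F [-2.5 -1.4 22.8] gap 53.2 j6 [ 0.41  0.51  1.76 -0.    0.86  2.01]
shift [1.4 0.2 6.7] turn [-0.17 -0.31 -0.  ] t 37.1
```

View pics/w25c.png

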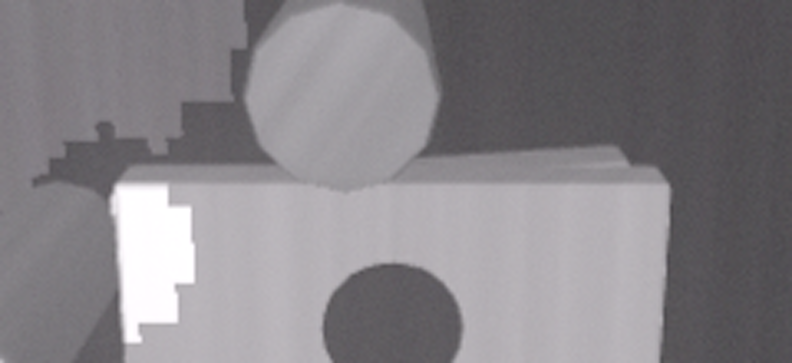

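Emit:
{"api": "carry_out", "payload": {"series": [[[-1,0,0,0,0,0,120],[-2,0,0,0,0,0,60],[-3,0,0,0,0,0,0],[-20,0,0,0,0,0,0],[-45,0,0,0,0,0,0]]]}}

```text
time_s: 37.57
ee_pos: [0.5114, 0.3001, 0.0447]
ee_rot: [-0.707, 0.01, 0.708, 0.007]
ft_force: [0.5, -0.3, 0.4]
finger_gap: 0.0854
```

Emit:
{"api": "carry_out", "payload": {"series": [[[-20,0,10,0,0,0,0],[-40,0,20,0,0,0,0],[-50,0,20,0,0,0,0],[-50,0,20,0,0,0,0],[-50,0,20,0,0,0,0]]]}}

```text
time_s: 37.98
ee_pos: [0.4921, 0.3008, 0.0945]
ee_rot: [-0.707, 0.01, 0.707, 0.007]
ft_force: [0.5, 0.2, 0.0]
finger_gap: 0.0853
```

Run:
```python
from h import *
st()
im=cam("wrist")
cv2.imwrite("pics/w26.png",cv2.resize(im["pixels"][80:380,140:440,::-1],None,fx=2,fy=2,interpolation=cv2.INTER_CUBIC))
np.savez("w26.npz",R=im["R"],t=im["t"],K=im["K"],D=im["D"])
a=cam("scene")
cv2.imwrite("pics/a26.png",cv2.resize(a["pixels"][180:250,330:440,::-1],None,fx=7,fy=7,interpolation=cv2.INTER_CUBIC))
```

```text
t 37.98 p [492.1 300.8  94.5] x [-0.001 -0.003 -1.   ] yawY -91.38 F [0.5 0.2 0. ] gap 85.3 j6 [ 0.43  0.39  1.7  -0.    1.05  2.03]
```

View pics/w26.png

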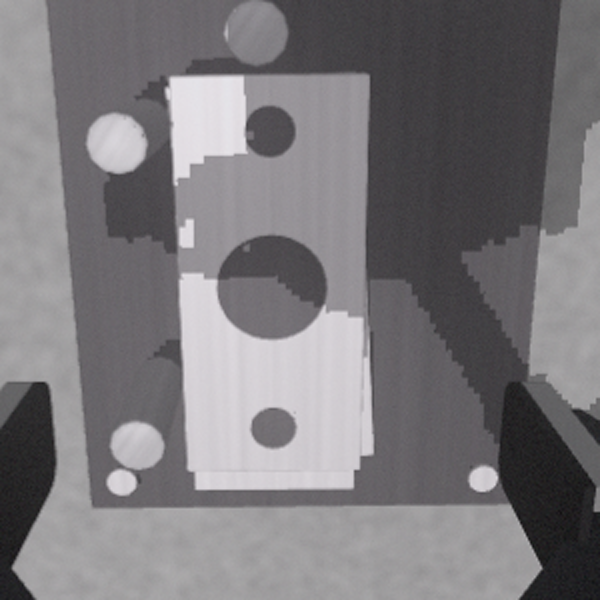

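View pics/a26.png

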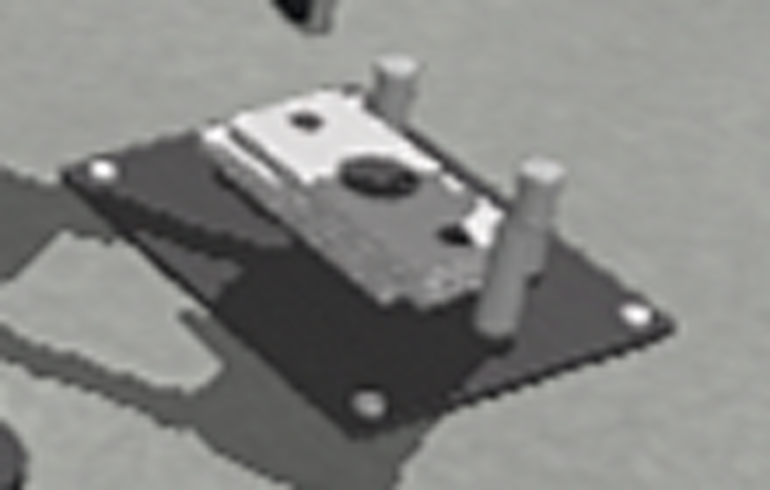

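Run:
```python
from h import *
im=dict(np.load("w26.npz"))
f=lambda p:np.array(p)/2+np.array([140,80])
P=toplane(im,[f((272,287)),f((270,131)),f((273,428))],.030)*1e3;print(inf(JIG,P).round(1))
P=toplane(im,[f((195,489)),f((354,489))],.022)*1e3;print("plate2 -x end",inf(JIG,P).round(1))
P=toplane(im,[f((373,455)),f((369,330))],.014)*1e3;print("plate1 -y edge",inf(JIG,P).round(1))
go(JIG,-2,-80,90,0)
```

```text
[[ -2.3  -3. ]
 [ 42.2  -2.7]
 [-47.4  -3.1]]
plate2 -x end [[-73.7  22.3]
 [-73.9 -29.2]]
plate1 -y edge [[-66.3 -36.1]
 [-21.9 -33.4]]
t 38.08 p [491.3 300.4  93.3] x [-0.003 -0.004 -1.   ] yawY -91.39 F [-0.6  0.8  0.2] gap 85.3 j6 [ 0.43  0.39  1.7  -0.    1.05  2.03]
shift [ 3.7 75.8 -4.4] turn [-9.019e+01  3.300e-01 -5.000e-02] t 38.08
```

Emit:
{"api": "carry_out", "payload": {"series": [[[0,25,-1,-7,0,0,45],[0,55,-3,-14,0,0,45],[0,76,-4,-21,0,0,45],[0,76,-4,-28,0,0,45],[0,76,-4,-35,0,0,45]]]}}

```text
time_s: 38.5
ee_pos: [0.4932, 0.2226, 0.0921]
ee_rot: [-0.674, -0.204, 0.679, -0.207]
ft_force: [0.1, 1.3, -0.4]
finger_gap: 0.0701
```

Emit:
{"api": "carry_out", "payload": {"series": [[[0,0,0,-7,0,0,45],[0,0,0,-14,0,0,45],[0,0,0,-21,0,0,45],[10,0,0,-28,0,0,45],[20,0,0,-35,0,0,45]]]}}

```text
time_s: 38.92
ee_pos: [0.4933, 0.2222, 0.0709]
ee_rot: [-0.579, -0.401, 0.585, -0.402]
ft_force: [-0.5, 0.0, -0.4]
finger_gap: 0.0703
```

Run:
```python
from h import *
go(JIG,-2,-75,10,0)
```

```text
t 38.92 p [493.3 222.2  70.9] x [-0.007 -0.006 -1.   ] yawY -20.86 F [-0.5  0.  -0.4] gap 70.3 j6 [ 0.3   0.37  1.81 -0.    0.98  0.66]
shift [60.8 -1.7 -7.5] turn [-19.66   0.39   0.32] t 38.92
```

Emit:
{"api": "carry_out", "payload": {"series": [[[12,-2,0,-7,0.3,0.3,45],[25,-2,0,-14,0.3,0.3,45],[40,-2,0,-19.6,0.3,0.3,45],[55,-2,0,-19.6,0.3,0.3,45],[60,-2,0,-19.6,0.3,0.3,45]]]}}

```text
time_s: 39.33
ee_pos: [0.489, 0.2217, 0.0076]
ee_rot: [-0.503, -0.495, 0.508, -0.494]
ft_force: [-0.6, -0.0, 0.7]
finger_gap: 0.0701
```

Run:
```python
from h import *
go(JIG,-2,-75,1,0)
```

```text
t 39.33 p [489.  221.7   7.6] x [-0.006 -0.003 -1.   ] yawY -1.28 F [-0.6 -0.   0.7] gap 70.1 j6 [ 0.3   0.44  1.88 -0.    0.82  0.32]
shift [ 6.5  4.8 -7.9] turn [-0.08  0.2   0.36] t 39.33
```

Emit:
{"api": "carry_out", "payload": {"series": [[[2,5,0,0,0.2,0.3,45],[4,5,0,0,0.2,0.3,45],[5,5,0,0,0.2,0.3,45],[6,5,0,0,0.2,0.3,45],[6.5,5,0,0,0.2,0.3,45]]]}}

```text
time_s: 39.75
ee_pos: [0.4944, 0.2217, 0.0015]
ee_rot: [0.506, 0.494, -0.505, 0.494]
ft_force: [0.2, -1.1, -0.1]
finger_gap: 0.0706
```

Emit:
{"api": "carry_out", "payload": {"series": [[[0.5,0,0,0,0,0,45],[1,0,0,0,0,0,45],[1.5,0,0,0,0,0,45],[2,0,0,0,0,0,45],[2,0,0,0,0,0,45]]]}}

```text
time_s: 40.17
ee_pos: [0.4944, 0.2217, -0.0004]
ee_rot: [0.506, 0.494, -0.505, 0.494]
ft_force: [0.4, -0.3, 0.3]
finger_gap: 0.07
```

Emit:
{"api": "carry_out", "payload": {"series": [[[1,0,0,0,0,0,45],[2,0,0,0,0,0,45],[3,0,0,0,0,0,45],[4,0,0,0,0,0,45],[4,0,0,0,0,0,45]]]}}

```text
time_s: 40.58
ee_pos: [0.4946, 0.2218, -0.0019]
ee_rot: [0.506, 0.494, -0.505, 0.494]
ft_force: [-4.8, -1.9, 19.7]
finger_gap: 0.0706
```

Emit:
{"api": "carry_out", "payload": {"series": [[[-1.5,0,0,0,0,0,45],[-1.5,0,-4,0,0,0,45],[-1.5,0,-10,0,0,0,45],[-1.5,0,-16,0,0,0,45],[-1.5,0,-22,0,0,0,45]]]}}

```text
time_s: 41.0
ee_pos: [0.4949, 0.2445, -0.0009]
ee_rot: [0.506, 0.494, -0.505, 0.494]
ft_force: [-0.7, -0.7, -0.0]
finger_gap: 0.0708
```

Run:
```python
from h import *
go(JIG,0,-38,0,0)
```

```text
t 41.0 p [494.9 244.5  -0.9] x [ 0.     0.001 -1.   ] yawY -1.28 F [-0.7 -0.7 -0. ] gap 70.8 j6 [0.33 0.47 1.86 0.   0.81 0.35]
shift [ -0.9   1.3 -22. ] turn [-0.08 -0.03 -0.02] t 41.0
```

Emit:
{"api": "carry_out", "payload": {"series": [[[-0.5,1,-4,0,0,0,45],[-0.5,1,-8,0,0,0,45],[-0.5,1,-12,0,0,0,45],[-0.5,1,-15,0,0,0,45],[-0.5,1,-18,0,0,0,45]]]}}

```text
time_s: 41.42
ee_pos: [0.4959, 0.2625, -0.0006]
ee_rot: [-0.505, -0.495, 0.506, -0.494]
ft_force: [-0.3, -1.4, 0.2]
finger_gap: 0.0704
```

Emit:
{"api": "carry_out", "payload": {"series": [[[0,0,-1.5,0,0,0,45],[0,0,-3,0,0,0,45],[0,0,-4,0,0,0,45],[0,0,-5,0,0,0,45],[0,0,-5,0,0,0,45]]]}}

```text
time_s: 41.83
ee_pos: [0.4956, 0.2668, -0.0007]
ee_rot: [-0.505, -0.495, 0.506, -0.495]
ft_force: [-0.2, -5.2, 1.1]
finger_gap: 0.0704
```

Run:
```python
from h import *
go(JIG,0,-38,0,0)
im=cam("wrist")
cv2.imwrite("pics/w27.png",im["pixels"][:,:,::-1])
```

```text
t 41.83 p [495.6 266.8  -0.7] x [-0.001 -0.001 -1.   ] yawY -1.23 F [-0.2 -5.2  1.1] gap 70.4 j6 [ 0.37  0.48  1.84 -0.    0.82  0.39]
shift [-0.7  1.1  0.4] turn [-0.03  0.08  0.08] t 41.83
```

View pics/w27.png

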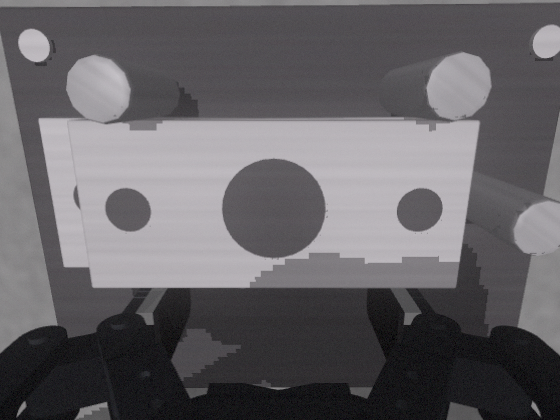

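Emit:
{"api": "carry_out", "payload": {"series": [[[0,0,-1,0,0,0,45],[0,0,-2,0,0,0,45],[0,0,-3,0,0,0,45],[0,0,-3,0,0,0,45],[0,0,-3,0,0,0,45]]]}}

```text
time_s: 42.3
ee_pos: [0.4956, 0.2669, -0.0007]
ee_rot: [-0.503, -0.494, 0.507, -0.496]
ft_force: [1.1, -12.1, 3.7]
finger_gap: 0.0703
```

Emit:
{"api": "carry_out", "payload": {"series": [[[0,0,10,0,0,0,45],[0,0,20,0,0,0,45],[-25,0,26,0,0,0,120],[-60,-20,26,0,0,0,190],[-90,-60,20,7,0,0,190]]]}}

```text
time_s: 42.72
ee_pos: [0.4462, 0.2476, 0.0863]
ee_rot: [0.536, 0.46, -0.535, 0.463]
ft_force: [-0.2, 0.6, 1.4]
finger_gap: 0.0347
```

Run:
```python
from h import *
go(JIG,-115,0,80,-90)
```

```text
t 42.72 p [446.2 247.6  86.3] x [ 0.003 -0.003 -1.   ] yawY -8.44 F [-0.2  0.6  1.4] gap 34.7 j6 [ 0.37  0.31  1.86 -0.01  0.97  0.52]
shift [  5.8 -71.7 -49.2] turn [ 8.276e+01 -4.000e-02 -2.900e-01] t 42.72
```

Emit:
{"api": "carry_out", "payload": {"series": [[[0,-25,-17,7,0,0,190],[0,-50,-35,14,0,0,190],[0,-72,-49,21,0,0,190],[0,-72,-49,28,0,0,190],[0,-72,-49,35,0,0,190]]]}}

```text
time_s: 43.13
ee_pos: [0.3809, 0.3078, 0.0862]
ee_rot: [0.651, 0.277, -0.649, 0.279]
ft_force: [0.4, 0.1, 0.4]
finger_gap: 0.0222
```

Emit:
{"api": "carry_out", "payload": {"series": [[[0,0,0,7,0,0,190],[10,0,0,14,0,0,190],[20,0,0,21,0,0,190],[30,0,0,28,0,0,190],[40,0,0,35,0,0,190]]]}}

```text
time_s: 43.55
ee_pos: [0.3813, 0.3082, 0.0461]
ee_rot: [0.706, 0.067, -0.702, 0.067]
ft_force: [0.3, 0.1, 0.1]
finger_gap: 0.0216
```

Run:
```python
from h import *
go(JIG,-112,0,8,-90)
```

```text
t 43.55 p [381.3 308.2  46.1] x [ 0.005  0.001 -1.   ] yawY -79.1 F [0.3 0.1 0.1] gap 21.6 j6 [ 0.54  0.33  1.95 -0.    0.85  1.92]
shift [38.1  2.3 -3.7] turn [12.1  -0.27  0.05] t 43.55
```

Emit:
{"api": "carry_out", "payload": {"series": [[[10,1,0,6,0,0,190],[20,2,0,12,-0.2,0,190],[30,2,0,12,-0.2,0,190],[37,2,0,12,-0.2,0,190],[38,2,0,12,-0.2,0,190]]]}}

```text
time_s: 43.97
ee_pos: [0.3811, 0.3059, 0.007]
ee_rot: [-0.707, 0.007, 0.707, 0.007]
ft_force: [-0.3, 0.2, -0.1]
finger_gap: 0.0215
```

Run:
```python
from h import *
go(JIG,-71,0,8,-90)
```

```text
t 43.97 p [381.1 305.9   7. ] x [-0.001  0.001 -1.   ] yawY -91.14 F [-0.3  0.2 -0.1] gap 21.5 j6 [0.53 0.39 2.   0.   0.76 2.12]
shift [ -1.   -0.9 -45.4] turn [0.06 0.04 0.04] t 43.97
```

Emit:
{"api": "carry_out", "payload": {"series": [[[-1,0,-5,0,0,0,190],[-1,0,-10,0,0,0,190],[-1,0,-15,0,0,0,190],[-1,0,-20,0,0,0,190],[-1,0,-24,0,0,0,190]]]}}

```text
time_s: 44.38
ee_pos: [0.4063, 0.3057, 0.0085]
ee_rot: [0.707, -0.007, -0.707, -0.008]
ft_force: [-2.1, 0.1, 1.9]
finger_gap: 0.0215
```

Emit:
{"api": "carry_out", "payload": {"series": [[[0,0,-3,0,0,0,190],[0,0,-6,0,0,0,190],[0,0,-9,0,0,0,190],[0,0,-12,0,0,0,190],[0,0,-15,0,0,0,190]]]}}

```text
time_s: 44.8
ee_pos: [0.4199, 0.305, 0.0083]
ee_rot: [-0.706, 0.007, 0.708, 0.007]
ft_force: [-4.9, 0.7, 2.7]
finger_gap: 0.0219
```

Run:
```python
from h import *
go(JIG,-71,0,8,-90)
im=cam("wrist")
cv2.imwrite("pics/w28.png",im["pixels"][:,:,::-1])
```

```text
t 44.8 p [419.9 305.    8.3] x [-0.002  0.    -1.   ] yawY -91.16 F [-4.9  0.7  2.7] gap 21.9 j6 [0.49 0.42 1.93 0.   0.79 2.08]
shift [ 0.3 -1.1 -6.6] turn [0.04 0.14 0.02] t 44.8
```

View pics/w28.png

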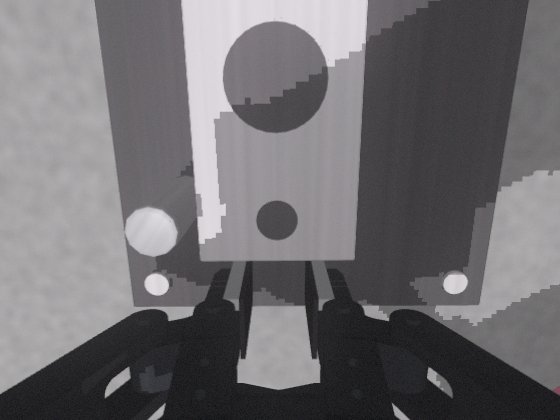

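Sliding well; push the remaining ~7 mm to the end pin.

Emit:
{"api": "carry_out", "payload": {"series": [[[0,0,-2,0,0,0,190],[0,0,-4,0,0,0,190],[0,0,-5.5,0,0,0,190],[0,0,-7,0,0,0,190],[0,0,-8,0,0,0,190]]]}}

```text
time_s: 45.27
ee_pos: [0.4257, 0.3049, 0.0082]
ee_rot: [-0.704, 0.007, 0.71, 0.008]
ft_force: [-13.0, 2.8, 9.8]
finger_gap: 0.022
```

Emit:
{"api": "carry_out", "payload": {"series": [[[0,0,-1,0,0,0,190],[0,0,-2,0,0,0,190],[0,0,-3,0,0,0,190],[0,0,-4,0,0,0,190],[0,0,-4,0,0,0,190]]]}}

```text
time_s: 45.68
ee_pos: [0.4256, 0.3048, 0.0081]
ee_rot: [-0.702, 0.008, 0.712, 0.008]
ft_force: [-12.8, 3.4, 8.4]
finger_gap: 0.0218
```

Run:
```python
from h import *
go(JIG,-71,0,8,-90)
im=cam("wrist")
cv2.imwrite("pics/w29.png",im["pixels"][:,:,::-1])
```

```text
t 45.68 p [425.6 304.8   8.1] x [-0.015 -0.    -1.   ] yawY -91.27 F [-12.8   3.4   8.4] gap 21.8 j6 [0.48 0.43 1.91 0.01 0.81 2.07]
shift [ 0.1 -1.1 -0.9] turn [-0.07  0.88 -0.03] t 45.68
```

Emit:
{"api": "carry_out", "payload": {"series": [[[0,0,-1,0,0.6,0,190],[0,0,-2,0,1.2,0,190],[0,0,-2.5,0,1.5,0,190],[0,0,-2.5,0,1.5,0,190],[0,0,-2.5,0,1.5,0,190]]]}}

```text
time_s: 46.15
ee_pos: [0.4258, 0.3048, 0.0078]
ee_rot: [0.71, -0.008, -0.705, -0.008]
ft_force: [-9.6, 1.7, 4.5]
finger_gap: 0.0216
```

Run:
```python
from h import *
go(JIG,-71,0,8,-90)
im=cam("wrist")
cv2.imwrite("pics/w29.png",im["pixels"][:,:,::-1])
a=cam("scene")
cv2.imwrite("pics/a29.png",cv2.resize(a["pixels"][180:250,330:440,::-1],None,fx=7,fy=7,interpolation=cv2.INTER_CUBIC))
```

```text
t 46.15 p [425.8 304.8   7.8] x [ 0.007 -0.001 -1.   ] yawY -91.29 F [-9.6  1.7  4.5] gap 21.6 j6 [ 0.49  0.42  1.92 -0.01  0.79  2.09]
shift [-0.1 -1.1 -0.7] turn [-0.09 -0.41 -0.04] t 46.15
```

View pics/w29.png

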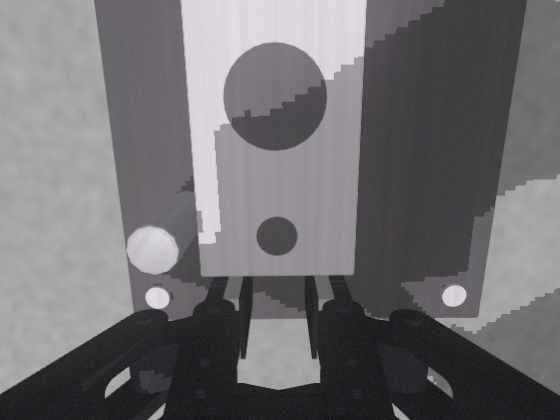

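View pics/a29.png

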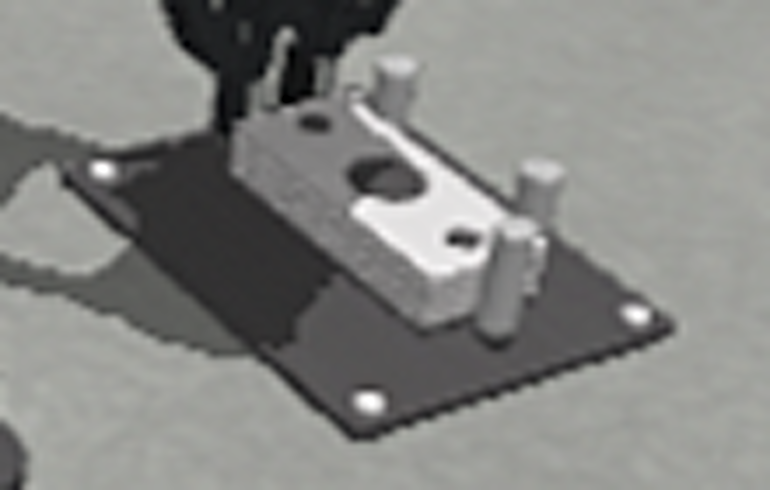

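Emit:
{"api": "carry_out", "payload": {"series": [[[0,0,8,0,0,0,190],[0,0,18,0,0,0,190],[-30,0,22,0,0,0,120],[-60,20,22,0,0,0,80],[-80,50,10,-7,0,0,45]]]}}

```text
time_s: 46.67
ee_pos: [0.4137, 0.2576, 0.0892]
ee_rot: [0.71, 0.036, -0.703, 0.036]
ft_force: [0.8, -0.4, 0.3]
finger_gap: 0.0574
```

Run:
```python
from h import *
go(JIG,0,-78,80,0)
```

```text
t 46.67 p [413.7 257.6  89.2] x [ 0.01   0.001 -1.   ] yawY -84.18 F [ 0.8 -0.4  0.3] gap 57.4 j6 [ 0.42  0.27  1.91 -0.    0.95  1.89]
shift [ 10.   39.3 -78.5] turn [-82.98  -0.48  -0.44] t 46.67
```

Emit:
{"api": "carry_out", "payload": {"series": [[[0,20,-25,-7,0,0,45],[0,39,-50,-14,0,0,45],[0,39,-75,-21,0,0,45],[0,39,-79,-28,0,0,45],[0,39,-79,-35,0,0,45]]]}}

```text
time_s: 47.08
ee_pos: [0.5, 0.2265, 0.0905]
ee_rot: [0.668, 0.247, -0.657, 0.25]
ft_force: [-0.7, -0.2, -0.2]
finger_gap: 0.0703
```

Emit:
{"api": "carry_out", "payload": {"series": [[[0,0,0,-7,0,0,45],[10,0,0,-14,0,0,45],[20,0,0,-21,0,0,45],[30,0,0,-28,0,0,45],[40,0,0,-35,0,0,45]]]}}

```text
time_s: 47.5
ee_pos: [0.5017, 0.2266, 0.0503]
ee_rot: [0.561, 0.434, -0.55, 0.441]
ft_force: [0.1, 0.3, -0.8]
finger_gap: 0.0704
```

Run:
```python
from h import *
go(JIG,0,-74,5,0)
```

```text
t 47.5 p [501.7 226.6  50.3] x [ 0.019  0.002 -1.   ] yawY -13.57 F [ 0.1  0.3 -0.8] gap 70.4 j6 [ 0.3   0.39  1.83 -0.01  0.9   0.54]
shift [45.2 -7.3 -2.1] turn [-12.37  -0.23  -1.08] t 47.5
```

Emit:
{"api": "carry_out", "payload": {"series": [[[10,-4,2,-6,-0.2,-0.5,45],[22,-7,2,-12.4,-0.2,-1,45],[34,-7,2,-12.4,-0.2,-1,45],[42,-7,2,-12.4,-0.2,-1,45],[44,-7,2,-12.4,-0.2,-1,45]]]}}

```text
time_s: 47.92
ee_pos: [0.495, 0.2261, 0.005]
ee_rot: [0.505, 0.495, -0.505, 0.495]
ft_force: [-0.4, 0.4, 0.5]
finger_gap: 0.0704
```

Run:
```python
from h import *
go(JIG,0,-45,-0.5,0)
```

```text
t 47.92 p [495.  226.1   5. ] x [ 0.001 -0.    -1.   ] yawY -1.17 F [-0.4  0.4  0.5] gap 70.4 j6 [ 0.3   0.45  1.88 -0.    0.81  0.32]
shift [  5.5   0.9 -33.3] turn [ 0.03  0.02 -0.06] t 47.92
```

Emit:
{"api": "carry_out", "payload": {"series": [[[3,1,0,0,0,0,45],[5.5,1,-6,0,0,0,45],[5.5,1,-14,0,0,0,45],[5.5,1,-22,0,0,0,45],[5.5,1,-30,0,0,0,45]]]}}

```text
time_s: 48.33
ee_pos: [0.4971, 0.2573, -0.0]
ee_rot: [0.506, 0.494, -0.504, 0.495]
ft_force: [0.4, 0.3, 0.1]
finger_gap: 0.0701
```

Emit:
{"api": "carry_out", "payload": {"series": [[[0,0,-3,0,0,0,45],[0,0,-6,0,0,0,45],[0,0,-9,0,0,0,45],[0,0,-11,0,0,0,45],[0,0,-13,0,0,0,45]]]}}

```text
time_s: 48.75
ee_pos: [0.4972, 0.2671, 0.0002]
ee_rot: [-0.503, -0.494, 0.505, -0.498]
ft_force: [1.7, -17.8, 5.3]
finger_gap: 0.0697
```

Run:
```python
from h import *
go(JIG,0,-38,-0.5,0)
im=cam("wrist")
cv2.imwrite("pics/w30.png",im["pixels"][:,:,::-1])
```

```text
t 48.75 p [4.972e+02 2.671e+02 2.000e-01] x [ 0.002 -0.006 -1.   ] yawY -0.94 F [  1.7 -17.8   5.3] gap 69.7 j6 [ 0.37  0.48  1.83 -0.01  0.83  0.4 ]
shift [ 0.7 -0.5  0.7] turn [ 0.26  0.36 -0.11] t 48.75
```

View pics/w30.png

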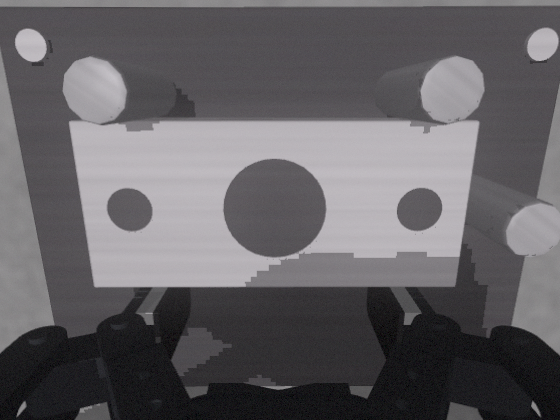

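Emit:
{"api": "carry_out", "payload": {"series": [[[0,0,8,0,0,0,45],[0,0,20,0,0,0,45],[-30,0,30,0,0,0,45],[-65,0,40,0,0,0,45],[-95,0,50,0,0,0,45]]]}}

```text
time_s: 49.22
ee_pos: [0.4958, 0.2166, 0.0965]
ee_rot: [-0.503, -0.494, 0.506, -0.497]
ft_force: [0.1, -0.4, -0.0]
finger_gap: 0.0705
```

Emit:
{"api": "carry_out", "payload": {"series": [[[-20,0,-10,0,0,0,0],[-40,0,-10,0,0,0,0],[-40,0,-10,0,0,0,0],[-40,0,-10,0,0,0,0],[-40,0,-10,0,0,0,0]]]}}

```text
time_s: 49.63
ee_pos: [0.495, 0.2262, 0.1355]
ee_rot: [-0.502, -0.494, 0.506, -0.497]
ft_force: [0.1, -0.2, 1.2]
finger_gap: 0.0855
```

Run:
```python
from h import *
st()
im=cam("wrist")
cv2.imwrite("pics/w31.png",cv2.resize(im["pixels"][0:260,120:460,::-1],None,fx=2.3,fy=2.3,interpolation=cv2.INTER_CUBIC))
np.savez("w31.npz",R=im["R"],t=im["t"],K=im["K"],D=im["D"])
q=lambda pts,z:(( proj(im,[np.r_[fr(JIG,*p),z]/1000 for p in pts])-[120,0])*2.3).round(0).tolist()
print("top corners",q([(-60,-27),(60,-27),(60,27),(-60,27)],30),"pins",q([(68,0),(42,35),(-42,35)],50))
for n in("scene","side"):
  c=cam(n)
  for r in nets.boxes_of(n,"weight")[:2]: print(n,r["conf"],(w(c,r["centre"])*1e3).round(0))
```

```text
t 49.63 p [495.  226.2 135.5] x [-0.001 -0.007 -1.   ] yawY -1.02 F [ 0.1 -0.2  1.2] gap 85.5 j6 [ 0.3   0.3   1.72 -0.01  1.12  0.33]
top corners [[151.0, 298.0], [581.0, 299.0], [597.0, 88.0], [137.0, 87.0]] pins [[641.0, 195.0], [545.0, 39.0], [189.0, 37.0]]
scene 0.73 [542. 265.   8.]
scene 0.59 [566.  56.  32.]
side 0.56 [561.  70.  57.]
```

View pics/w31.png

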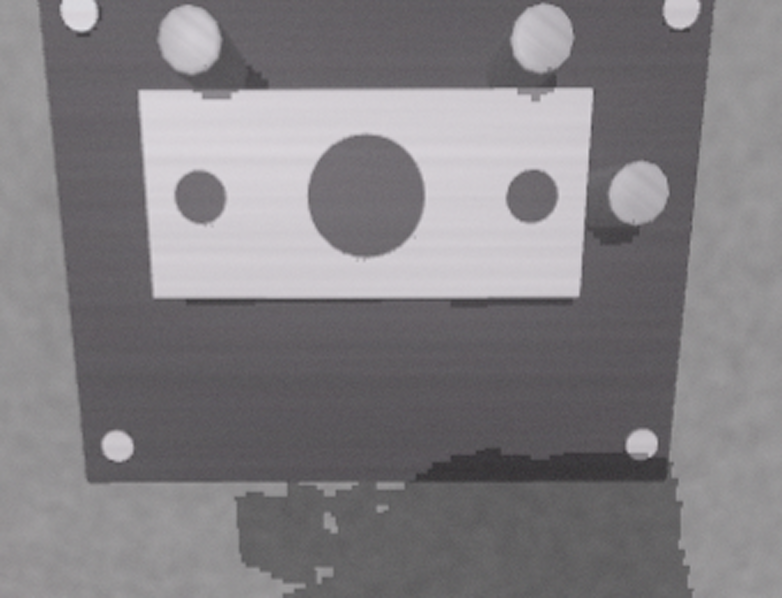

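Run:
```python
from h import *
move([.563,-.005,.15],down(0))
```

```text
shift [-13.3  71.8 230.4] turn [-1.    0.39  0.1 ] t 49.88
```

Emit:
{"api": "carry_out", "payload": {"series": [[[-3,10,35,0,0,0,0],[-6,22,74,0,0,0,0],[-10,34,113,0,0,0,0],[-13,46,152,0,0,0,0],[-13,58,190,-1,0.4,0,0]]]}}

```text
time_s: 50.3
ee_pos: [0.5504, 0.0342, 0.1495]
ee_rot: [0.499, 0.501, -0.5, 0.5]
ft_force: [1.2, 0.2, 0.3]
finger_gap: 0.0851
```

Emit:
{"api": "carry_out", "payload": {"series": [[[0,8,25,0,0,0,0],[0,13,36,0,0,0,0],[0,14,40,0,0,0,0],[0,14,40,0,0,0,0],[0,14,40,0,0,0,0]]]}}

```text
time_s: 50.72
ee_pos: [0.5637, -0.0045, 0.149]
ee_rot: [0.499, 0.502, -0.5, 0.499]
ft_force: [0.1, -0.4, -0.5]
finger_gap: 0.0852
```

Run:
```python
from h import *
st()
im=cam("wrist")
cv2.imwrite("pics/w32.png",im["pixels"][:,:,::-1])
np.savez("w32.npz",R=im["R"],t=im["t"],K=im["K"],D=im["D"])
```

```text
t 50.72 p [563.7  -4.5 149. ] x [-0.003  0.001 -1.   ] yawY 0.1 F [ 0.1 -0.4 -0.5] gap 85.2 j6 [-0.13  0.32  1.66  0.    1.17 -0.13]
```

View pics/w32.png

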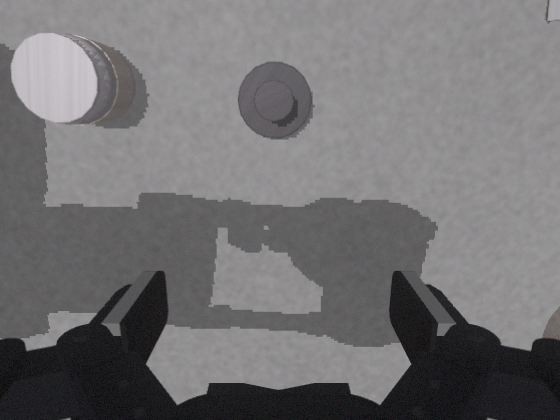

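Run:
```python
from h import *
im=dict(np.load("w32.npz"))
cv2.imwrite("pics/w32c.png",cv2.resize(cv2.imread("pics/w32.png")[50:150,220:330],None,fx=6,fy=6,interpolation=cv2.INTER_CUBIC))
print(toplane(im,[(274,101)],.06)*1e3,toplane(im,[(275,99.5)],.028)*1e3)
```

```text
[[561.44685504  65.32120547  60.        ]] [[561.67493755  66.32127886  28.        ]]
```

View pics/w32c.png

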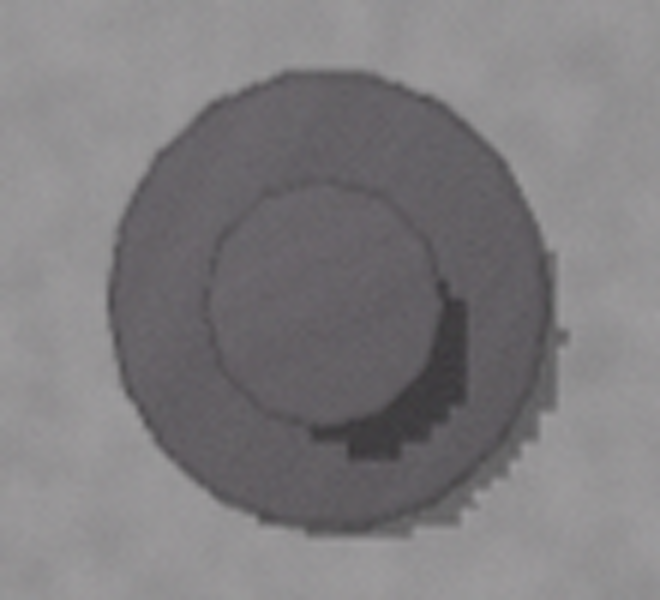

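Run:
```python
from h import *
st();move([.5614,.066,.085],down(0))
```

```text
t 50.77 p [563.7  -4.2 149.1] x [-0.003  0.001 -1.   ] yawY 0.15 F [ 0.3  0.2 -0.5] gap 85.3 j6 [-0.13  0.32  1.66  0.    1.17 -0.13]
shift [ 64.2  -2.  -70.1] turn [ 0.15 -0.07  0.15] t 50.77
```

Emit:
{"api": "carry_out", "payload": {"series": [[[5,-1,-25,0,0,0,100],[20,-2,-50,0,0,0,100],[40,-2,-68,0,0,0,100],[58,-2,-70,0,0,0,100],[64,-2,-70,0,0,0,100]]]}}

```text
time_s: 51.18
ee_pos: [0.5585, 0.0689, 0.0829]
ee_rot: [0.497, 0.504, -0.5, 0.499]
ft_force: [-1.0, 0.2, -0.5]
finger_gap: 0.0517
```

Run:
```python
from h import *
st();move([.5614,.066,.032],down(0))
im=cam("wrist")
cv2.imwrite("pics/w33.png",im["pixels"][:,:,::-1])
print(proj(im,[.5614,.066,.06]))
```

```text
t 51.18 p [558.5  68.9  82.9] x [-0.008  0.002 -1.   ] yawY 0.39 F [-1.   0.2 -0.5] gap 51.7 j6 [-0.    0.38  1.74  0.    1.02 -0.01]
shift [50.9  3.2  3. ] turn [ 0.39 -0.11  0.44] t 51.18
[[283.29644261 261.22510368]]
```

View pics/w33.png

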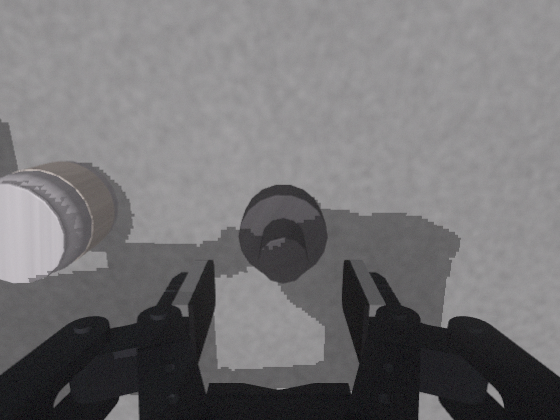

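Emit:
{"api": "carry_out", "payload": {"series": [[[10,3,3,0,0,0.4,100],[25,3,3,0,0,0.4,100],[40,3,3,0,0,0.4,100],[49,3,3,0,0,0.4,100],[51,3,3,0,0,0.4,100]]]}}

```text
time_s: 51.65
ee_pos: [0.5604, 0.0651, 0.031]
ee_rot: [0.498, 0.503, -0.499, 0.5]
ft_force: [0.0, -0.3, 1.0]
finger_gap: 0.0517
```

Emit:
{"api": "carry_out", "payload": {"series": [[[0,0,0,0,0,0,140],[0,0,0,0,0,0,180],[0,0,0,0,0,0,255],[0,0,0,0,0,0,255],[0,0,0,0,0,0,255]]], "newtons": 50}}

```text
time_s: 52.07
ee_pos: [0.5609, 0.0651, 0.0319]
ee_rot: [0.498, 0.502, -0.499, 0.501]
ft_force: [-1.5, 0.2, 3.7]
finger_gap: 0.0226
```

Emit:
{"api": "carry_out", "payload": {"series": [[[-15,0,0,0,0,0,255],[-45,0,0,0,0,0,255],[-80,0,0,0,0,0,255],[-105,0,0,0,0,0,255],[-110,0,0,0,0,0,255]]]}}

```text
time_s: 52.48
ee_pos: [0.564, 0.0649, 0.1462]
ee_rot: [0.501, 0.5, -0.496, 0.503]
ft_force: [1.5, 0.0, -4.1]
finger_gap: 0.0226
```

Run:
```python
from h import *
go(JIG,0,-0.5,130,0)
```

```text
t 52.48 p [564.   64.9 146.2] x [ 0.007  0.001 -1.   ] yawY 0.35 F [ 1.5  0.  -4.1] gap 22.6 j6 [-0.01  0.32  1.66  0.    1.15 -0.02]
shift [  16.1  -65.2 -239.3] turn [ 1.55 -0.09 -0.41] t 52.48
```

Emit:
{"api": "carry_out", "payload": {"series": [[[0,-8,-30,0,0,0,255],[3,-18,-66,0,0,0,255],[6,-28,-102,0,0,0,255],[9,-38,-138,0.8,0,0,255],[12,-47,-172,1.5,0,-0.4,255]]]}}

```text
time_s: 52.9
ee_pos: [0.5137, 0.2378, 0.1321]
ee_rot: [-0.505, -0.496, 0.506, -0.494]
ft_force: [-0.3, -0.3, -4.6]
finger_gap: 0.0227
```

Run:
```python
from h import *
go(JIG,0,-0.5,120,0)
```

```text
t 52.9 p [513.7 237.8 132.1] x [-0.003  0.001 -1.   ] yawY -1.21 F [-0.3 -0.3 -4.6] gap 22.7 j6 [0.31 0.34 1.68 0.   1.13 0.33]
shift [ 12.2 -17.5 -65.7] turn [-0.01 -0.04  0.2 ] t 52.9
```

Emit:
{"api": "carry_out", "payload": {"series": [[[3,-8,-30,0,0,0,255],[6,-14,-54,0,0,0,255],[10,-17,-64,0,0,0.2,255],[12,-17,-66,0,0,0.2,255],[12,-17,-66,0,0,0.2,255]]]}}

```text
time_s: 53.32
ee_pos: [0.4969, 0.3036, 0.1184]
ee_rot: [-0.504, -0.495, 0.506, -0.495]
ft_force: [-0.1, 0.5, -3.9]
finger_gap: 0.0223
```

Emit:
{"api": "carry_out", "payload": {"series": [[[0,0,0,0,0,0,255],[0,0,0,0,0,0,255],[0,0,0,0,0,0,255],[0,0,0,0,0,0,255],[0,0,0,0,0,0,255]]]}}

```text
time_s: 53.73
ee_pos: [0.4974, 0.3029, 0.1186]
ee_rot: [-0.504, -0.495, 0.506, -0.495]
ft_force: [-0.6, -0.6, -3.9]
finger_gap: 0.0225
```

Run:
```python
from h import *
go(JIG,0,-0.5,66,0)
im=cam("wrist")
cv2.imwrite("pics/w34.png",im["pixels"][:,:,::-1])
```

```text
t 53.73 p [497.4 302.9 118.6] x [-0.002 -0.002 -1.   ] yawY -1.19 F [-0.6 -0.6 -3.9] gap 22.5 j6 [ 0.43  0.37  1.66 -0.    1.11  0.45]
shift [52.6  0.2 -1.1] turn [0.01 0.09 0.12] t 53.73
```

View pics/w34.png

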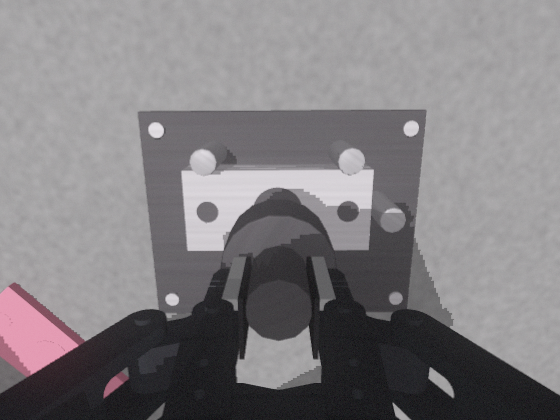

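Emit:
{"api": "carry_out", "payload": {"series": [[[12,0,-1,0,0,0,255],[25,0,-1,0,0,0,255],[38,0,-1,0,0,0.1,255],[47,0,-1,0,0,0.1,255],[52,0,-1,0,0,0.1,255]]]}}

```text
time_s: 54.2
ee_pos: [0.4966, 0.3035, 0.0655]
ee_rot: [-0.504, -0.495, 0.506, -0.495]
ft_force: [-0.7, 0.3, -3.2]
finger_gap: 0.0223
```

Emit:
{"api": "carry_out", "payload": {"series": [[[1,0,0,0,0,0,255],[2,0,0,0,0,0,255],[3,0,0,0,0,0,255],[3.5,0,0,0,0,0,255],[3.5,0,0,0,0,0,255]]]}}

```text
time_s: 54.62
ee_pos: [0.4969, 0.3037, 0.0624]
ee_rot: [-0.504, -0.495, 0.506, -0.495]
ft_force: [-0.5, 0.2, -4.7]
finger_gap: 0.0222
```

Emit:
{"api": "carry_out", "payload": {"series": [[[0.4,0,0,0,0,0,255],[0.8,0,0,0,0,0,255],[1.2,0,0,0,0,0,255],[1.4,0,0,0,0,0,255],[1.4,0,0,0,0,0,255]]]}}

```text
time_s: 55.03
ee_pos: [0.4972, 0.3038, 0.0619]
ee_rot: [-0.505, -0.494, 0.506, -0.495]
ft_force: [-2.6, -0.7, 2.2]
finger_gap: 0.0225
```

Contact (load taken by the pile). Release gently and rise.

Emit:
{"api": "carry_out", "payload": {"series": [[[0,0,0,0,0,0,185],[0,0,0,0,0,0,170],[0,0,0,0,0,0,155],[0,0,0,0,0,0,140],[0,0,0,0,0,0,125]]]}}

```text
time_s: 55.45
ee_pos: [0.4975, 0.3039, 0.062]
ee_rot: [-0.505, -0.494, 0.505, -0.495]
ft_force: [0.1, 0.2, 0.7]
finger_gap: 0.0434
```

Emit:
{"api": "carry_out", "payload": {"series": [[[-5,0,0,0,0,0,120],[-15,0,0,0,0,0,120],[-35,0,0,0,0,0,120],[-65,0,0,0,0,0,120],[-100,0,5,0,0,0,120]]]}}

```text
time_s: 55.87
ee_pos: [0.4965, 0.2992, 0.1625]
ee_rot: [-0.504, -0.495, 0.506, -0.495]
ft_force: [0.6, 0.2, 0.1]
finger_gap: 0.0454
```

Emit:
{"api": "carry_out", "payload": {"series": [[[-5,0,30,0,0,0,60],[-10,0,60,0,0,0,0],[-10,0,75,0,0,0,0],[-10,0,75,0,0,0,0],[-10,0,75,0,0,0,0]]]}}

```text
time_s: 56.28
ee_pos: [0.4953, 0.224, 0.1738]
ee_rot: [-0.505, -0.494, 0.506, -0.494]
ft_force: [-0.5, 0.8, 0.5]
finger_gap: 0.0854
```

Run:
```python
from h import *
st()
im=cam("wrist")
cv2.imwrite("pics/w35.png",cv2.resize(im["pixels"][0:260,120:460,::-1],None,fx=2.3,fy=2.3,interpolation=cv2.INTER_CUBIC))
q=lambda pts,z:(( proj(im,[np.r_[fr(JIG,*p),z]/1000 for p in pts])-[120,0])*2.3).round(0).tolist()
print("top corners",q([(-60,-27),(60,-27),(60,27),(-60,27)],30),"pins",q([(68,0),(42,35),(-42,35)],50),"knob",q([(0,0)],90))
a=cam("scene");b=cam("side")
cv2.imwrite("pics/a35.png",a["pixels"][:,:,::-1]);cv2.imwrite("pics/b35.png",b["pixels"][:,:,::-1])
cv2.imwrite("pics/ab35.png",np.vstack([cv2.resize(a["pixels"][170:250,330:440,::-1],None,fx=5,fy=5,interpolation=cv2.INTER_CUBIC)[:,:550],cv2.resize(b["pixels"][262:330,205:315,::-1],None,fx=5,fy=5,interpolation=cv2.INTER_CUBIC)[:200,:550]]))
```

```text
t 56.28 p [495.3 224.  173.8] x [-0.001 -0.001 -1.   ] yawY -1.26 F [-0.5  0.8  0.5] gap 85.4 j6 [ 0.3   0.27  1.66 -0.    1.21  0.32]
top corners [[177.0, 285.0], [551.0, 285.0], [562.0, 102.0], [166.0, 103.0]] pins [[598.0, 193.0], [514.0, 61.0], [213.0, 61.0]] knob [[364.0, 187.0]]
```

View pics/w35.png

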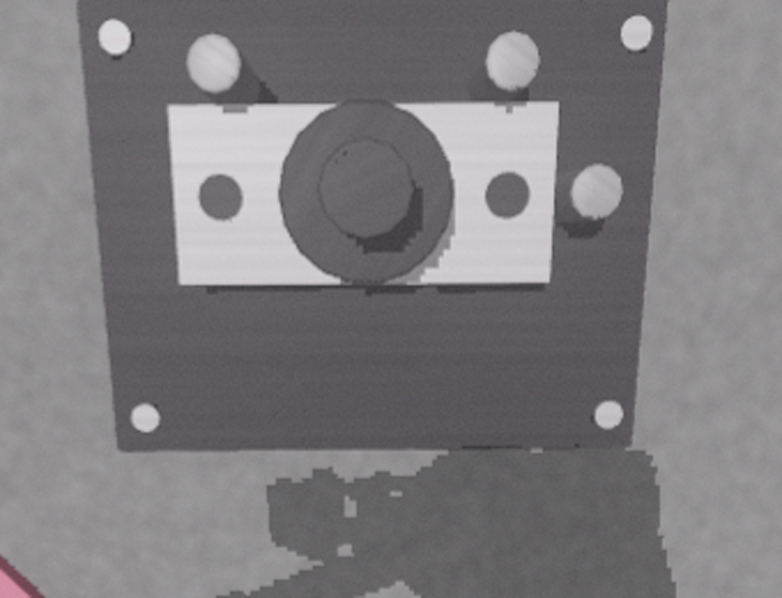

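View pics/ab35.png

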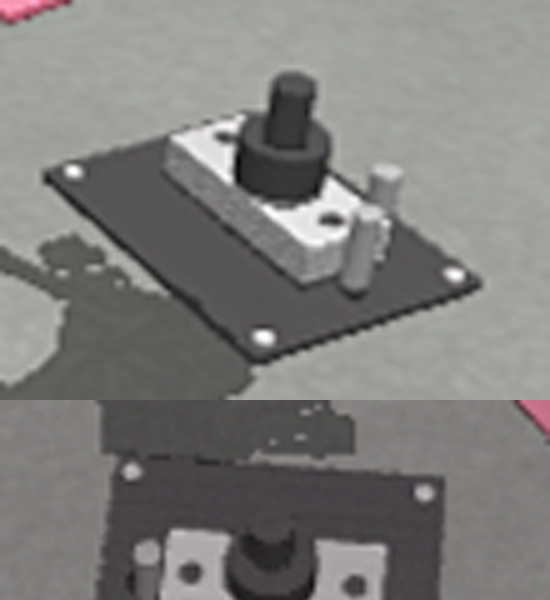

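View pics/b35.png

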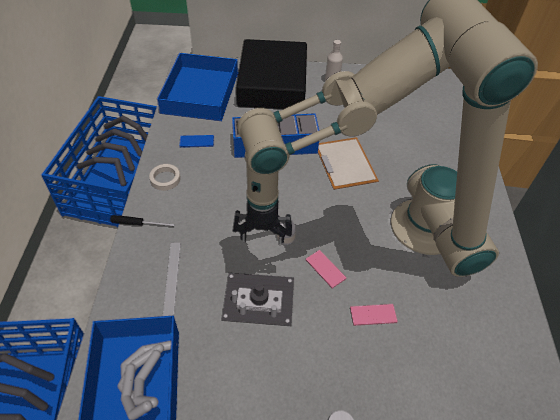

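View pics/a35.png

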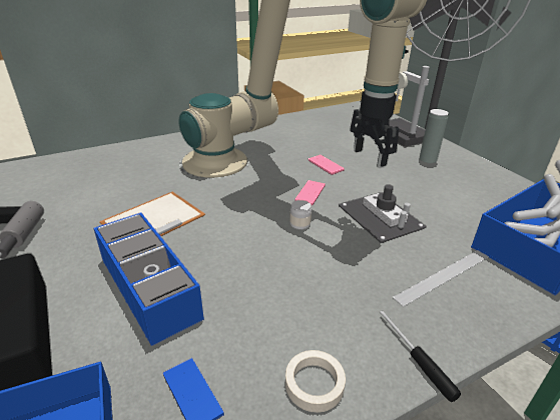

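Run:
```python
import cv2
a=cv2.imread("pics/a35.png");cv2.imwrite("pics/a35t.png",cv2.resize(a[200:350,85:215],None,fx=4,fy=4,interpolation=cv2.INTER_CUBIC))
```

```text
(no output)
```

View pics/a35t.png

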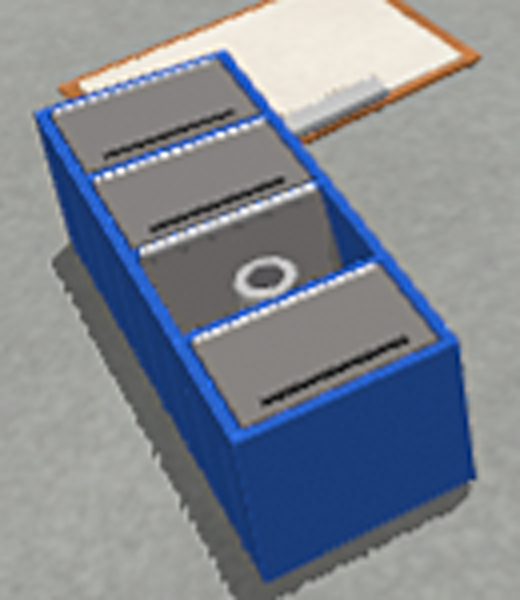

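The spigot stands upright in pocket 2, its stem ring level just below the rim at crop (265,278). All is in place and the robot touches nothing, so I am handing in.

```bash
python3 -c "
from cell import ticket
print(ticket.close_job())"
```

```text
the job is handed in; nothing more can be done
None
```

The job is finished and handed in at about 56 s of the 210 s allowed. No verdict was reported.

- **Sample:** I felt pockets 0 and 1 (both full, firm stop about 9 mm down). Pocket 2's flap swung right down, so I filed the spigot there; I did not probe pocket 3. The wrist picture just after release and the last scene picture both show it upright. The flap hangs beside its stem and does not close over it.
- **Plates:** Only plate3 lay on the bench; the pink and blue look-alikes were left alone. I laid it on the pile, squeezed the pile and tapped it against the pins.
    - **Jam on the way:** Plate1's corner caught the +x side pin, once during a tap along +x and once while I slid the gripped pile. I cleared it by squeezing again with the fingers lower.
    - **Last taps:** The final tap along +y reached about 18 N, and the final tap along +x about 13 N.
    - **Check:** The last pictures show one clean rectangular pile, within about 1 mm of the computed flush position. I could not see the lower plates' contact with the pins directly.
- **Weight:** It went on last and stands upright, within about 1 mm of the pile's middle in the image. The can was not touched.
- **Camera disagreement:** The scene and side cameras placed the jig about 4–5 mm apart in x and y. I used their mean, and it matched the wrist camera to about 1 mm.

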